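# Furnish the scale-model room

## Robot

A 6-joint arm with a two-finger parallel gripper is mounted at the origin on the work surface. World frame = base frame: x ahead of the robot, y to its left, z up, the work surface at z = 0. Lengths are in mm, angles in rad, forces in N, time in s.
With the tool pointing down it reaches from about 350 to 875 mm from the base axis. Payload 4.2 kg.
Tool frame: the origin (TCP) lies on the centre line of the jaws, within the pads' length; the fingertips stand 17 mm ahead of it and the grasp point (between the pads) lies 2 mm behind it; x points along the fingers, y is the direction in which the jaws open and shut, and the axes are right-handed (so a half turn about x gives the same grasp; the last joint's range is limited). The gripper opens to 85 mm and grips with 20 to 120 N. Pads are 22 mm wide; open, the fingers measure 114 mm over their backs; the gripper's body (76 mm by 85 mm) begins 54 mm behind the grasp point. The pads swing forward as they close: fully open they stand 13 mm farther back than shut.
Start: joints at [-0.912, 0.385, 0.008, 0, -1.194, -0.259], TCP at [243.284, -575.684, 218.312] pointing down, gripper open.
Joint ranges: [-3.14, 3.14], [-1.21, 2.06], [-1.07, 1.41], [-3.16, 2.05], [-2.99, -0.16], [-3.1, 3.1]. Speed limits (rad/s): [2.79, 2.79, 3.14, 3.14, 3.14, 3.14].

## Interface

Orientations are given as a 3x3 rotation matrix whose columns are the frame's x, y, z axes.
In Python, from cell import manip gives the robot as it stands. The module is installed in compiled form; this text tells all that it offers.
- The arm moves only by the tool apply_moves, never from a script. Its argument "steps" is a list of rows, each an object with "offset": the shift along the tool's x, y, z in m, a list of three; "spin": the turn about the tool's x in rad; "claw": the closure, from -1 (fully open) to 1 (shut), so that 0 is half open. A call has 1 to 12 rows; each row is the pose to reach, as a shift and turn from the pose commanded when the call began, along the tool's axes at that moment; what a row does not reach only later rows make up. A row lasts 1/8 s, in which the tool goes at most 62.5 mm and 10.7 degrees, less where a joint would pass 70% of its speed; a pose out of reach is approached as far as the arm can. A call with a gripper value outside its range is refused whole. The fingers move at their own pace and stop on an object; "newtons" is the grip in N (left out, the last holds). Time passes only in rows, so rows that repeat a pose let the fingers close. It gives the time, the measured TCP pose, the force and the opening at its end, in the units of the state.
- manip.get_obs(): the state, without advancing time (a new reading comes with each control period).
- manip.snapshot(name): name is "scene" or "top" or "wrist"; returns the picture (420x560x3 uint8, red, green, blue); there is no depth.
- manip.camera_info(name): a dict with "intrinsics" (3x3 intrinsics, pixels), "cam_to_world" (4x4, takes a point from camera to world coordinates). Camera axes: x right, y up, looking along -z (the intrinsics and any distortion apply to the point x, -y, -z); pixel columns grow to the right and rows downward; lengths in mm; the calibration is good to about 2 mm. A picture is of the moment at which its call begins: read the wrist's pose just before it. camera_info takes no time and is no camera call; for the wrist camera it gives the pose at the moment of the call.
- manip.hand_in(): hands the job in, once; it reports no verdict.
Trained networks look in the newest picture that a camera, given by its name, has taken for a name from the list of things; names that differ only in an ending like _2 or _b are one class to them, and where a whole thing is asked for, a point or a joint stands for the part that bears it (a point fixed in the world has none). Each returns a list of dicts, best first, with "conf" (0 to 1); they miss things now and then, are a little off and sometimes report something else, mostly with a low value. They report only what shows in the picture. A call takes as long as a camera call. They do not tell look-alikes from the thing itself.
- manip.trace(camera, label): "region" (420x560 bool, what is visible of it) and "xy" ([column, row] in pixels, amid what is visible of it).
- manip.landmark_of(camera, label): "xy" ([column, row] in pixels: a listed point, or the origin of a listed thing).
The state is a dict: "time": time; "q": joint angles; "qd": joint speeds; "joint_efforts": joint torques, N m; "position": TCP position; "tcp_rot": TCP orientation; "contact_force": force on the tool from outside, world axes, zero at the start; "wrist_torque": the same for the moment, N m; "finger_gap": opening from 0.0 (shut) to 1.0 (fully open).
Only numpy, scipy, OpenCV 4.12 (cv2) and the standard library are available. Lean on these libraries where they do the work, as an engineer would, in place of code of your own. Each camera call takes 0.05 s, during which the arm holds its last target.

## Task

Furnish the model room on the base board, with everything standing upright on its feet: the round table on the middle of the rug; the orange armchair behind the rug (on the window-wall side), 20 mm clear of its edge, centred on the rug and squarely facing it; the sideboard behind the sofa, centred on it and parallel to it with a 40 mm walkway between (doors either way); the yellow lamp on the middle of the sideboard's top; and the plant midway between the centres of sofa and rug, in line with both. Leave the roll of tape where it lies.

Things in the scene. Friction and masses are not known exactly. Their poses are not given: they have to be found in the camera images.
- board: Base board of a 1:20 model room, fixed to the desk: pale wood slab 240 mm deep (its x) x 320 mm wide (its y) x 6 mm thick, with a low blue upstand (the window wall, 6 mm thick, top 16 mm above the desk) along its far edge. Origin: centre of the underside, on the desk. Its x axis points from the robot's side to the window wall, y to the left, z up. It is turned up to 15 degrees from square with the robot.
- sofa: Grey model sofa, glued to the board: 45 mm deep (x) x 100 mm long (y), seat 23 mm and back 38 mm high. Origin: centre of its underside, on top of the board (6 mm above the desk). Axes parallel to the board's: its back is on the +x side (towards the window wall), it faces -x. It stands on the left or the right half of the board; its centre is 180 mm from that of the rug, on the rug's y axis.
- rug: Round blue model rug with a thin white ring, glued to the board: 90 mm across, 3 mm thick. Origin: centre of its underside, on top of the board (6 mm above the desk). Axes parallel to the board's. It lies on the half of the board that the sofa leaves free.
- round_table: Loose model pedestal table: round wooden top 50 mm across and 7 mm thick on a dark stem (10 mm) and foot (34 mm), 34 mm high in all. Origin: centre of the foot's underside, z up. Starts upright on the desk beside the board.
- armchair: Loose orange model armchair with white seat cushion: 44 mm x 44 mm, arms 28 mm and back 40 mm high. Origin: centre of the underside. Its back is on its +x side, it faces its -x; the flat outer sides of the arms are at y = +-22 mm. Starts upright on the desk beside the board.
- sideboard: Loose dark wooden model sideboard with three white doors: 30 mm deep (x) x 64 mm long (y) x 32 mm high, flat top. Origin: centre of the underside; the doors are on its -x side. Starts upright on the desk beside the board.
- lamp: Loose model table lamp: yellow cylindrical shade 30 mm across, from 20 to 36 mm above its foot, thin brass stem, brass foot 24 mm across; 36 mm high. Origin: centre of the foot's underside, z up. Starts upright on the desk beside the board.
- plant: Loose model pot plant: terracotta pot 32 mm across at its rim and 26 mm high (26 mm across at the foot), narrow green leaves above it up to 50 mm. Origin: centre of the pot's underside, z up. Starts upright on the desk beside the board.
- tape_roll: Roll of masking tape lying flat among the furniture: cream-coloured ring 52 mm outside, 38 mm inside, 19 mm high. Origin: centre of the underside. Not part of the model; stays where it is.
Things that resemble listed ones, but are neither listed nor needed, are in the scene too. Leave any blue look-alike of the round_table alone.

How it is judged (in metres and radians):
At the end, for the whole second after the job is handed in: All upright, still. Table within 12 mm of rug centre. Armchair 87+-15 behind it, +-15 sideways, facing it within 0.25 rad. Sideboard 77.5+-13 mm behind sofa centre, +-15 sideways, parallel within 0.2. Lamp within 11 mm of sideboard middle. Plant <104 mm from sofa and rug, <15 off their line (horizontal distance between round_table and rug below 0.012 m and z of round_table in the frame of rug below 0.007 m and x of armchair in the frame of rug between 0.072 and 0.102 m and y of armchair in the frame of rug between -0.015 and 0.015 m and z of armchair in the frame of rug below 0.004 m and x of rug in the frame of armchair below -0.05 m and angle between the x axis of armchair and the x axis of rug, either way round below 0.25 rad and x of sideboard in the frame of sofa between 0.0645 and 0.0905 m and y of sideboard in the frame of sofa between -0.015 and 0.015 m and z of each of sideboard, plant in the frame of sofa below 0.004 m and angle between the x axis of sideboard and the x axis of sofa, either way round below 0.2 rad and horizontal distance between lamp and sideboard below 0.011 m and z of lamp in the frame of sideboard between 0.028 and 0.036 m and horizontal distance between plant and sofa below 0.104 m and horizontal distance between plant and rug below 0.104 m and x of plant in the frame of sofa between -0.015 and 0.015 m and angle between each of round_table, armchair, sideboard, lamp, plant's own z axis and vertical below 0.12 rad and linear speed of each of round_table, armchair, sideboard, lamp, plant below 0.02 m/s); the robot touches nothing.
It fails at once if the roll of tape is moved by more than 30 mm (distance of tape_roll from where it was at the start of the episode above 0.03 m).
It also fails if it takes over 120 s, if anything falls off the work surface, if the arm or the gripper's body presses on something with over 40 N, if the wrist force passes 120 N, or if a joint passes its speed limit or range.

## Working session

There is one attempt and no reset: what is moved stays moved. The work goes in short steps, Python scripts to look and compute and a tool call to move; the robot and the scene stay as the last step left them, time stands still between calls to the robot, and variables do not carry over. Pictures are saved under pics/ and viewed, and the job is handed in when it is done.

Besides the shell and the picture viewer there is one more tool, called after "Emit:" as name(argument=value, ...) on one line, values as JSON. apply_moves: Moves the arm, as the interface text tells. Its arguments: {"type":"object","properties":{"steps":{"type":"array"},"newtons":{"type":"number"}},"required":["steps"]}

```bash
mkdir -p pics; cat > h.py <<'E'
import numpy as np, cv2
from cell import manip
np.set_printoptions(precision=2,suppress=True)
def snap(cam,name):
    p=manip.snapshot(cam); cv2.imwrite(f'pics/{name}.png',cv2.cvtColor(p,cv2.COLOR_RGB2BGR)); return p
def ray(cam,xy,z):
    ci=manip.camera_info(cam);K=np.array(ci['intrinsics']);T=np.array(ci['cam_to_world'])
    v=np.linalg.inv(K)@np.array([xy[0],xy[1],1.]); d=T[:3,:3]@np.array([v[0],-v[1],-v[2]]);o=T[:3,3]
    return o+d*(z-o[2])/d[2]
def proj(cam,P):
    ci=manip.camera_info(cam);K=np.array(ci['intrinsics']);T=np.array(ci['cam_to_world'])
    p=np.linalg.inv(T)@np.append(P,1.); q=K@np.array([p[0],-p[1],-p[2]]); return q[:2]/q[2]
E
python3 - <<'E'
from h import *
snap('scene','s0');snap('top','t0')
print({k:v for k,v in manip.get_obs().items()})
for c in ['scene','top','wrist']: print(c,manip.camera_info(c))
for l in ['board','sofa','rug','round_table','armchair','sideboard','lamp','plant','tape_roll']:
    for d in manip.landmark_of('top',l): print(l,d['conf'],np.array(d['xy']), ray('top',d['xy'],6 if l in('sofa','rug') else 0))
E
```

```text
{'time': 0.1, 'q': array([-0.91,  0.39,  0.01, -0.  , -1.19, -0.26]), 'qd': array([-0., -0.,  0.,  0., -0.,  0.]), 'joint_efforts': array([ -0.  , -39.33,  18.89,   4.2 ,  -0.  ,   0.  ]), 'position': array([ 243.07, -575.21,  217.35]), 'tcp_rot': array([[-0.  , -0.39,  0.92],
       [ 0.  ,  0.92,  0.39],
       [-1.  ,  0.  , -0.  ]]), 'contact_force': array([ 0.08, -0.28, -0.71]), 'wrist_torque': array([-0.02, -0.  , -0.  ]), 'finger_gap': 1.0002532739746277}
scene {'intrinsics': array([[440.48,   0.  , 272.55],
       [  0.  , 440.48, 210.63],
       [  0.  ,   0.  ,   1.  ]]), 'cam_to_world': array([[   0.26,   -0.6 ,    0.75, 1245.45],
       [   0.97,    0.15,   -0.22, -186.26],
       [   0.02,    0.78,    0.62,  667.49],
       [   0.  ,    0.  ,    0.  ,    1.  ]])}
top {'intrinsics': array([[528.92,   0.  , 283.53],
       [  0.  , 528.92, 196.36],
       [  0.  ,   0.  ,   1.  ]]), 'cam_to_world': array([[  -0.09,    0.97,   -0.21,  234.76],
       [  -1.  ,   -0.08,    0.02,   35.59],
       [  -0.  ,    0.21,    0.98, 1255.58],
       [   0.  ,    0.  ,    0.  ,    1.  
[... 321 characters left out ...]
 0.78 [298.4 168.4] [573.59 -28.12   0.  ]
board 0.73 [266.1 188.5] [529.91  54.97   0.  ]
board 0.32 [171.5 254.2] [389.71 291.36   0.  ]
sofa 0.77 [338.2 179. ] [ 536.99 -121.88    6.  ]
sofa 0.49 [170.2 253.4] [391.12 293.12   6.  ]
rug 0.78 [263.9 190. ] [525.23  60.48   6.  ]
round_table 0.71 [112.3 243.1] [428.35 430.98   0.  ]
round_table 0.58 [148.6 204.9] [513.86 341.71   0.  ]
armchair 0.74 [421.7 236.6] [ 380.19 -306.01    0.  ]
sideboard 0.67 [432.  188.8] [ 494.23 -347.54    0.  ]
sideboard 0.48 [263.3 189.9] [527.    62.04   0.  ]
lamp 0.58 [415.6 155.2] [ 582.16 -319.59    0.  ]
plant 0.66 [159.  162.7] [617.79 312.77   0.  ]
tape_roll 0.81 [170.4 252.8] [393.26 293.82   0.  ]
```

View pics/t0.png

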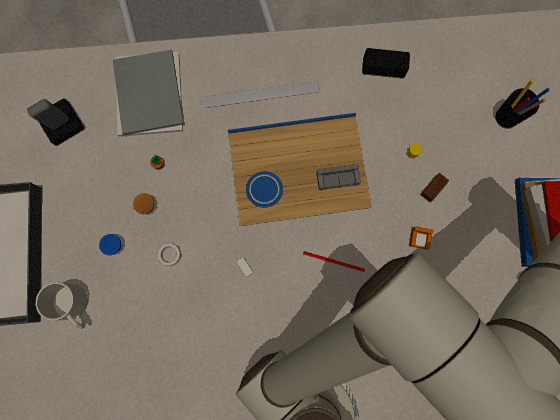

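View pics/s0.png

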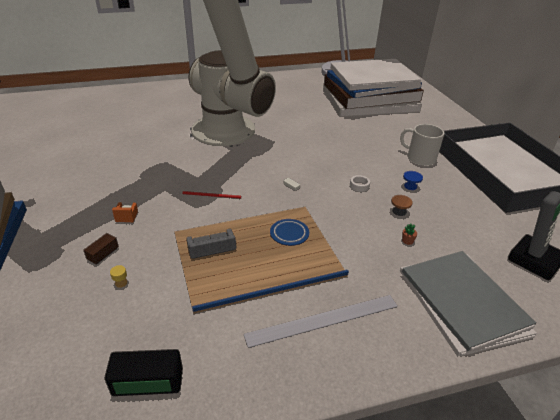

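```bash
python3 - <<'E'
import cv2
a=cv2.imread('pics/t0.png')
l=cv2.resize(a[130:280,80:210],None,fx=3,fy=3,interpolation=cv2.INTER_CUBIC)
r=cv2.resize(a[130:280,350:480],None,fx=3,fy=3,interpolation=cv2.INTER_CUBIC)
cv2.imwrite('pics/t0c.png',cv2.hconcat([l,r]))
cv2.imwrite('pics/t0d.png',cv2.resize(a[100:240,200:400],None,fx=4,fy=4,interpolation=cv2.INTER_CUBIC))
E
```

```text
(no output)
```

View pics/t0c.png

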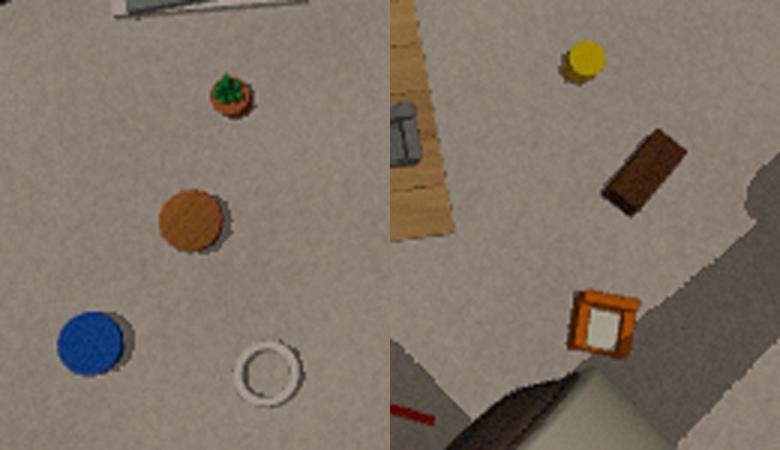

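View pics/t0d.png

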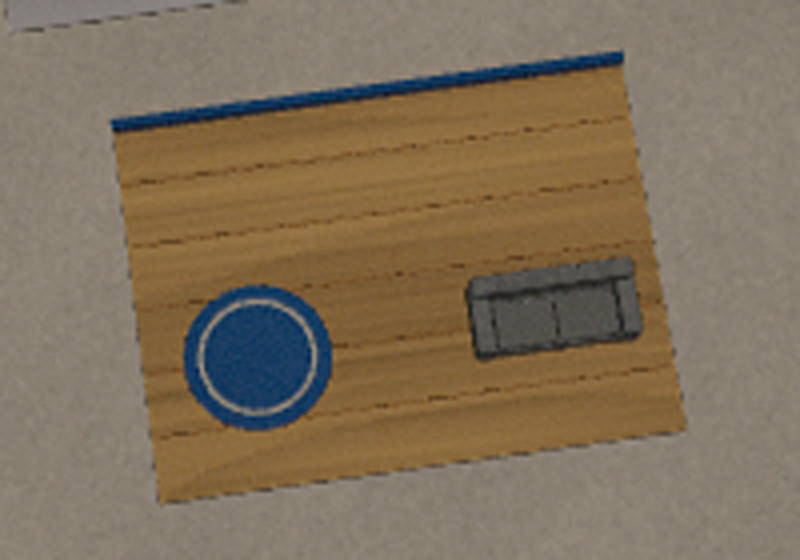

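Wooden round table at (144,204) vs the blue look-alike at (111,244): the wooden one fits the description, as the crop confirms. The rest are single: plant (158,161), lamp (415,151), sideboard (434,187), armchair (421,238), tape (170,255). Next I measure.

```bash
cat >> h.py <<'E'
def seg(cam,label,z,near=None,k=0):
    """trace -> mask pts raised to plane z, minAreaRect + centroid in world"""
    ds=manip.trace(cam,label)
    out=[]
    for d in ds:
        r,c=np.nonzero(d['region'])
        P=np.array([ray(cam,(x,y),z)[:2] for x,y in zip(c,r)])
        out.append((d['conf'],np.array(d['xy']),P.mean(0),cv2.minAreaRect(P.astype(np.float32)),P))
    return out
E
python3 - <<'E'
from h import *
for xy,z in [((228,130),16),((355.5,113),16),((240,225.75),6),((371.25,207.75),6)]: print('corner',ray('top',xy,z))
a=snap('top','t1')
for l,z in [('sofa',38),('rug',9),('round_table',34),('armchair',30),('sideboard',32),('lamp',36),('plant',26),('tape_roll',19)]:
    for o in seg('top',l,z): print(l,round(o[0],2),o[1],o[2],o[3])
hsv=cv2.cvtColor(a,cv2.COLOR_RGB2HSV)
E
```

```text
corner [681.91 136.62  16.  ]
corner [ 698.79 -181.63   16.  ]
corner [442.8  124.23   6.  ]
corner [ 459.23 -193.39    6.  ]
sofa 0.97 [336.8 177.8] [ 534.79 -117.88] ((535.0021362304688, -117.80458068847656), (51.22563171386719, 101.38892364501953), 2.397662401199341)
rug 0.79 [264.5 189. ] [527.77  60.93] ((527.5164794921875, 61.13946533203125), (85.41643524169922, 84.87811279296875), 40.7479248046875)
round_table 0.8 [107.6 242.4] [420.76 425.58] ((420.96380615234375, 425.96514892578125), (51.35331726074219, 51.214378356933594), 30.24563980102539)
round_table 0.77 [143.9 200.6] [511.3  346.02] ((511.46185302734375, 345.8742980957031), (46.818328857421875, 46.045806884765625), 42.14780807495117)
armchair 0.95 [418.4 236.9] [ 374.74 -294.2 ] ((374.748291015625, -294.68780517578125), (49.620689392089844, 48.807159423828125), 73.5927963256836)
sideboard 0.73 [434.9 186.7] [ 490.8  -344.09] ((490.593505859375, -344.2572937011719), (31.650270462036133, 72.27973937988281), 43.95325469970703)
lamp 0.54 [416.8 152. ] [ 583.5  -308.08] ((583.5508422851562, -307.708984375), (27.061647415161133, 34.20414733886719), 39.6483154296875)
lamp 0.18 [144.5 200.8] [510.5  345.09] ((510.3470458984375, 344.81646728515625), (48.4630241394043, 45.89512634277344), 42.13561248779297)
plant 0.58 [156.8 162.8] [612.15 311.85] ((612.0872192382812, 311.77642822265625), (32.50733947753906, 27.14197540283203), 40.557342529296875)
tape_roll 0.7 [174.3 254.9] [387.38 291.98] ((387.2602233886719, 293.2501220703125), (51.963844299316406, 49.063846588134766), 85.05599975585938)
tape_roll 0.68 [265.3 187.4] [524.6   59.79] ((524.5164184570312, 59.553199768066406), (89.11186981201172, 86.10348510742188), 21.764873504638672)
```

```bash
cat >> h.py <<'E'
def plan(*wps):
    """wps: (x,y,z,yaw_deg of tool y). prints offset(m), spin(rad), dist"""
    o=manip.get_obs();R=np.array(o['tcp_rot']);p=np.array(o['position'])
    y0=np.degrees(np.arctan2(R[1,1],R[0,1])); print('t',round(o['time'],2),'now',p,'yawy %.1f'%y0,'q6 %.2f'%o['q'][5],'gap %.2f'%o['finger_gap'],'tilt %.3f'%R[2,0],'F',np.array(o['contact_force']))
    for w in wps:
        d=np.array(w[:3])-p; dy=(w[3]-y0+90)%180-90
        print(w,'off',np.round(R.T@d/1000,4),'spin %.3f'%-np.radians(dy),'rows>=%.1f,%.1f'%(np.linalg.norm(d)/62.5,abs(dy)/10.7))
E
python3 - <<'E'
from h import *
plan((365,-298,200,90))
E
```

```text
t 1.0 now [ 243.28 -575.7   218.31] yawy 112.9 q6 -0.26 gap 1.00 tilt -1.000 F [-0.16  0.24 -0.07]
(365, -298, 200, 90) off [0.02 0.21 0.22] spin 0.400 rows>=4.9,2.1
```

Emit:
apply_moves(steps=[{"offset":[0,0.1,0.1],"spin":0.2,"claw":-1},{"offset":[0.018,0.208,0.22],"spin":0.4,"claw":-1},{"offset":[0.018,0.208,0.22],"spin":0.4,"claw":-1},{"offset":[0.018,0.208,0.22],"spin":0.4,"claw":-1},{"offset":[0.018,0.208,0.22],"spin":0.4,"claw":-1},{"offset":[0.018,0.208,0.22],"spin":0.4,"claw":-1},{"offset":[0.018,0.208,0.22],"spin":0.4,"claw":-1}])

```text
time: 1.88
position: [365.3, -298.5, 200.6]
tcp_rot: [[0.001, -0.001, 1.0], [-0.0, 1.0, 0.001], [-1.0, -0.0, 0.001]]
contact_force: [-0.0, 0.0, -0.2]
finger_gap: 0.995
```

```bash
python3 - <<'E'
from h import *
plan((365,-298,200,90))
snap('wrist','w1')
for l,z in [('armchair',30),('armchair',0)]:
    for o in seg('wrist',l,z): print(l,round(o[0],2),o[1],o[2],o[3])
for d in manip.landmark_of('wrist','armchair'): print(d, ray('wrist',d['xy'],0))
E
```

```text
t 1.88 now [ 365.26 -298.47  200.62] yawy 90.0 q6 -1.23 gap 1.00 tilt -1.000 F [-0.04  0.01 -0.19]
(365, -298, 200, 90) off [ 0.  0. -0.] spin 0.001 rows>=0.0,0.0Traceback (most recent call last):
  File "<stdin>", line 5, in <module>
  File "h.py", line 19, in seg
    P=np.array([ray(cam,(x,y),z)[:2] for x,y in zip(c,r)])
                ~~~^^^^^^^^^^^^^
  File "h.py", line 7, in ray
    ci=manip.camera_info(cam);K=np.array(ci['intrinsics']);T=np.array(ci['cam_to_world'])
ValueError: time passes only in moves, steps and waits
```

View pics/w1.png

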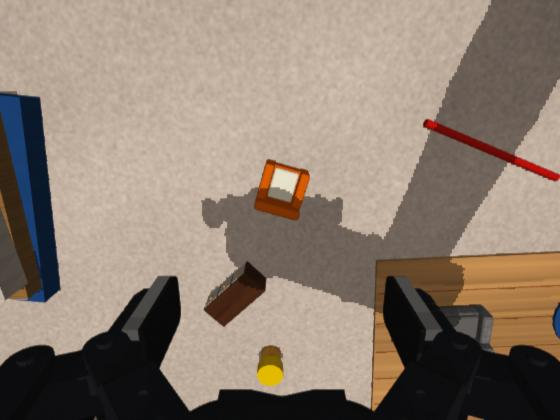

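```bash
cat >> h.py <<'E'
_c={}
def cam(c,fresh=False):
    if fresh or c not in _c: _c[c]=manip.camera_info(c)
    return _c[c]
def ray(c,xy,z):
    ci=cam(c);K=np.array(ci['intrinsics']);T=np.array(ci['cam_to_world'])
    xy=np.atleast_2d(np.asarray(xy,float)); v=np.c_[xy,np.ones(len(xy))]@np.linalg.inv(K).T
    d=(v*[1,-1,-1])@T[:3,:3].T;o=T[:3,3]
    P=o+d*((z-o[2])/d[:,2])[:,None]
    return P if len(P)>1 else P[0]
def proj(c,P):
    ci=cam(c);K=np.array(ci['intrinsics']);T=np.array(ci['cam_to_world'])
    P=np.atleast_2d(P);p=np.c_[P,np.ones(len(P))]@np.linalg.inv(T).T; q=(p[:,:3]*[1,-1,-1])@K.T; return q[:,:2]/q[:,2:]
def seg(c,label,z):
    out=[]
    for d in manip.trace(c,label):
        r,q=np.nonzero(d['region']); P=ray(c,np.c_[q,r],z)[:,:2]
        out.append((d['conf'],np.array(d['xy']),P.mean(0),cv2.minAreaRect(P.astype(np.float32)),P))
    return out
E
python3 - <<'E'
from h import *
cam('wrist');snap('wrist','w1')
for l,z in [('armchair',28),('sideboard',32),('lamp',36),('sofa',6)]:
    for o in seg('wrist',l,z): print(l,round(o[0],2),o[1],o[2],o[3])
for d in manip.landmark_of('wrist','armchair'): print(d, ray('wrist',d['xy'],0))
for d in manip.landmark_of('wrist','lamp'): print(d, ray('wrist',d['xy'],0))
a=cv2.imread('pics/w1.png');cv2.imwrite('pics/w1c.png',cv2.resize(a[150:400,190:330],None,fx=3,fy=3)[:600] if 0 else cv2.resize(a[145:245,230:330],None,fx=6,fy=6,interpolation=cv2.INTER_CUBIC))
E
```

```text
armchair 0.85 [284.4 190.8] [ 374.71 -298.36] ((375.08673095703125, -298.0113525390625), (45.57783889770508, 51.34599685668945), 75.17443084716797)
sideboard 0.64 [235.2 292.4] [ 486.4  -347.01] ((487.24786376953125, -347.39385986328125), (38.398189544677734, 75.30000305175781), 44.11149215698242)
lamp 0.77 [269.9 364.7] [ 575.49 -311.56] ((574.7283935546875, -312.22467041015625), (28.144838333129883, 56.240421295166016), 89.92317199707031)
sofa 0.92 [472.8 318.9] [539.92 -78.39] ((541.3615112304688, -74.5970458984375), (95.15461730957031, 42.189666748046875), 44.75414276123047)
{'xy': [279.1, 185.8], 'conf': 0.79} [ 377.28 -301.79    0.  ]
{'xy': [269.6, 353.7], 'conf': 0.63} [ 588.8  -314.41    0.  ]
{'xy': [270.0, 353.0], 'conf': 0.85} [ 587.76 -313.91    0.  ]
```

View pics/w1c.png

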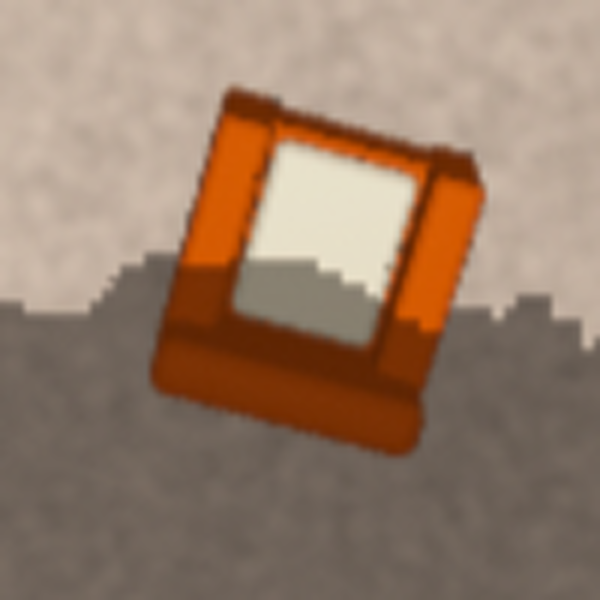

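```bash
python3 - <<'E'
from h import *
A=ray('wrist',[(268,164.7),(310.8,176.2)],28);B=ray('wrist',[(255.3,209.7),(298.3,221.2)],40)
print(A,B)
m=(A.mean(0)+B.mean(0))/2;print('centre',m,'len',np.linalg.norm((B.mean(0)-A.mean(0))[:2]),'w',np.linalg.norm((A[1]-A[0])[:2]),np.linalg.norm((B[1]-B[0])[:2]))
for P in (A,B):
    v=P[1]-P[0];print('yaw y',np.degrees(np.arctan2(v[1],v[0])))
v=B.mean(0)-A.mean(0);print('yaw x',np.degrees(np.arctan2(v[1],v[0])))
E
```

```text
[[ 349.49 -311.45   28.  ]
 [ 360.59 -271.12   28.  ]] [[ 389.87 -323.53   40.  ]
 [ 401.47 -282.98   40.  ]]
centre [ 375.36 -297.27   34.  ] len 42.35477318113894 w 41.82566941509571 42.17414240840293
yaw y 74.61364061676719
yaw y 74.0285264582851
yaw x -16.41014193997785
```

```bash
python3 - <<'E'
from h import *
plan((375.5,-297.3,80,74),(375.5,-297.3,22,74))
E
```

```text
t 2.33 now [ 364.68 -298.95  200.21] yawy 89.9 q6 -1.23 gap 1.00 tilt -1.000 F [ 0.6  -0.4   0.69]
(375.5, -297.3, 80, 74) off [0.12 0.   0.01] spin 0.278 rows>=1.9,1.5
(375.5, -297.3, 22, 74) off [0.18 0.   0.01] spin 0.278 rows>=2.9,1.5
```

Emit:
apply_moves(newtons=30, steps=[{"offset":[0.06,0.001,0.01],"spin":0.14,"claw":-1},{"offset":[0.12,0.001,0.01],"spin":0.278,"claw":-1},{"offset":[0.12,0.001,0.01],"spin":0.278,"claw":-1},{"offset":[0.15,0.001,0.01],"spin":0.278,"claw":-1},{"offset":[0.178,0.001,0.01],"spin":0.278,"claw":-1},{"offset":[0.178,0.001,0.01],"spin":0.278,"claw":-1},{"offset":[0.178,0.001,0.01],"spin":0.278,"claw":0.2},{"offset":[0.178,0.001,0.01],"spin":0.278,"claw":0.2},{"offset":[0.178,0.001,0.01],"spin":0.278,"claw":0.2},{"offset":[0.178,0.001,0.01],"spin":0.278,"claw":0.2}])

```text
time: 3.58
position: [375.2, -297.6, 22.8]
tcp_rot: [[0.001, 0.274, 0.962], [-0.0, 0.962, -0.274], [-1.0, -0.0, 0.001]]
contact_force: [0.5, 0.1, -1.1]
finger_gap: 0.402
```

```bash
sed -i "s/np.round(R.T@d\/1000,4)/'[%.4f, %.4f, %.4f]'%tuple(R.T@d\/1000)/" h.py; python3 - <<'E'
from h import *
plan((375.5,-297.3,120,74))
E
```

```text
t 3.58 now [ 375.2  -297.55   22.8 ] yawy 74.1 q6 -1.52 gap 0.40 tilt -1.000 F [ 0.54  0.1  -1.08]
(375.5, -297.3, 120, 74) off [-0.0972, 0.0003, 0.0003] spin 0.001 rows>=1.6,0.0
```

Emit:
apply_moves(newtons=30, steps=[{"offset":[0,0,0],"spin":0,"claw":1},{"offset":[0,0,0],"spin":0,"claw":1},{"offset":[0,0,0],"spin":0,"claw":1}])

```text
time: 3.95
position: [374.9, -297.4, 22.2]
tcp_rot: [[-0.0, 0.275, 0.962], [0.0, 0.962, -0.275], [-1.0, 0.0, -0.0]]
contact_force: [0.7, 0.7, 0.4]
finger_gap: 0.003
```

```bash
python3 - <<'E'
from h import *
plan((375.5,-297.3,120,74))
snap('wrist','w2')
E
```

```text
t 3.95 now [ 374.9  -297.43   22.2 ] yawy 74.1 q6 -1.52 gap 0.00 tilt -1.000 F [0.69 0.75 0.38]
(375.5, -297.3, 120, 74) off [-0.0978, 0.0003, 0.0005] spin 0.001 rows>=1.6,0.0
```

View pics/w2.png

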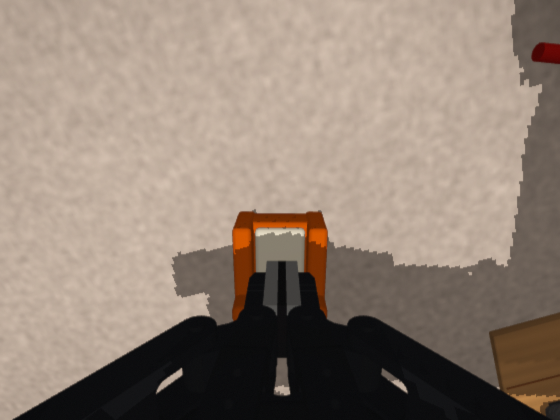

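```bash
python3 - <<'E'
from h import *
print(cam('wrist'))
c=np.array([375.4,-297.3]);y=np.array([.275,.962]);x=np.array([.962,-.275])
for dx,dy,z in [(-22,-22,28),(-22,22,28),(22,-22,40),(22,22,40),(-22,-22,0),(-22,22,0)]: print(dx,dy,z,proj('wrist',np.append(c+dx*x+dy*y,z)))
snap('scene','s2')
a=cv2.imread('pics/s2.png');cv2.imwrite('pics/s2c.png',cv2.resize(a[100:250,60:260],None,fx=4,fy=4,interpolation=cv2.INTER_CUBIC))
E
```

```text
{'intrinsics': array([[355. ,   0. , 281.5],
       [  0. , 355. , 208.7],
       [  0. ,   0. ,   1. ]]), 'cam_to_world': array([[   0.28,   -0.91,   -0.3 ,  298.22],
       [   0.96,    0.26,    0.09, -275.28],
       [   0.  ,   -0.31,    0.95,  178.6 ],
       [   0.  ,    0.  ,    0.  ,    1.  ]])}
-22 -22 28 [[233.2  227.03]]
-22 22 28 [[330.12 226.96]]
22 -22 40 [[233.96 325.64]]
22 22 40 [[329.48 325.58]]
-22 -22 0 [[240.04 207.91]]
-22 22 0 [[323.23 207.86]]
```

View pics/s2c.png

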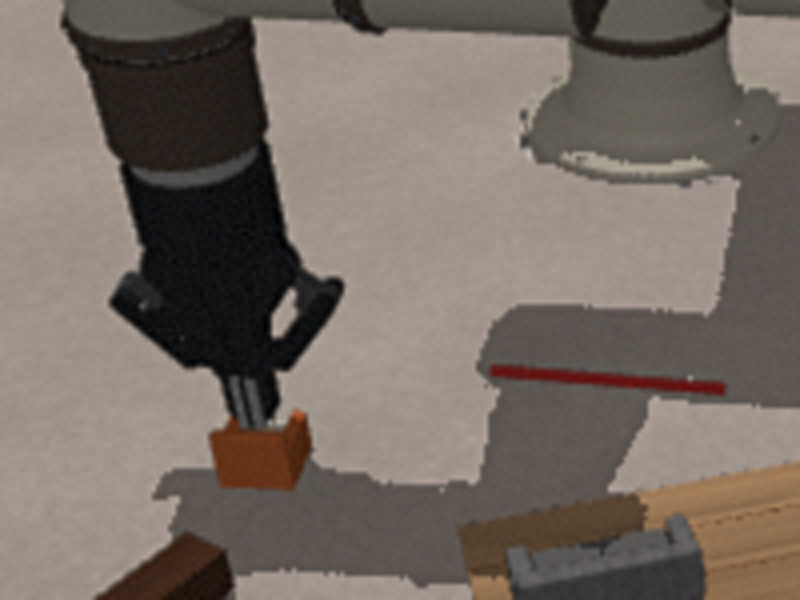

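Emit:
apply_moves(steps=[{"offset":[-0.04,0,0],"spin":0,"claw":1},{"offset":[-0.08,0,0],"spin":0,"claw":1},{"offset":[-0.08,0,0],"spin":0,"claw":1}])

```text
time: 4.42
position: [377.2, -298.4, 105.3]
tcp_rot: [[0.007, 0.274, 0.962], [-0.003, 0.962, -0.274], [-1.0, -0.001, 0.007]]
contact_force: [-0.6, 0.4, -0.7]
finger_gap: -0.001
```

```bash
python3 - <<'E'
from h import *
plan((375.5,-297.3,120,74))
snap('scene','s3')
a=cv2.imread('pics/s3.png');cv2.imwrite('pics/s3c.png',cv2.resize(a[130:230,80:180],None,fx=6,fy=6,interpolation=cv2.INTER_CUBIC))
for z in (60,70,80,85,90,102,120): print(z,proj('scene',[375,-297.5,z]),(proj('scene',[375,-297.5,z])-[80,130])*6)
snap('wrist','w3')
E
```

```text
t 4.42 now [ 377.16 -298.37  105.35] yawy 74.1 q6 -1.52 gap -0.00 tilt -1.000 F [-0.62  0.43 -0.68]
(375.5, -297.3, 120, 74) off [-0.0147, 0.0006, -0.0018] spin 0.002 rows>=0.2,0.0
60 [[121.58 196.01]] [[249.49 396.08]]
70 [[120.73 192.48]] [[244.36 374.9 ]]
80 [[119.86 188.91]] [[239.17 353.46]]
85 [[119.42 187.11]] [[236.55 342.64]]
90 [[118.99 185.29]] [[233.91 331.75]]
102 [[117.92 180.89]] [[227.51 305.33]]
120 [[116.29 174.16]] [[217.74 264.94]]
```

View pics/s3c.png

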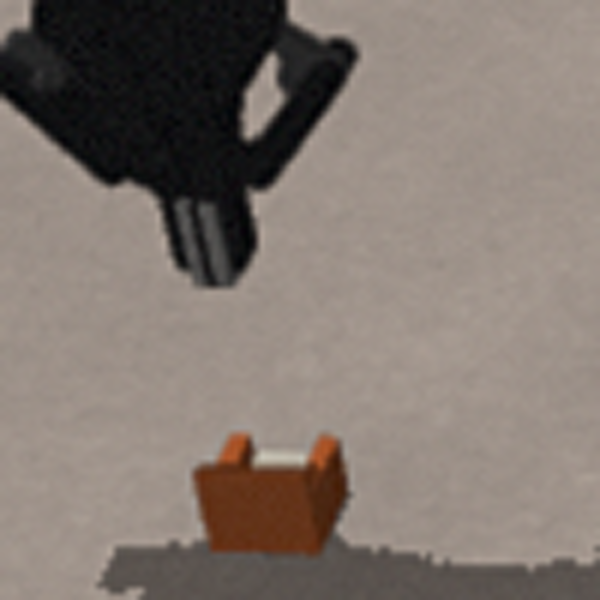

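View pics/w3.png

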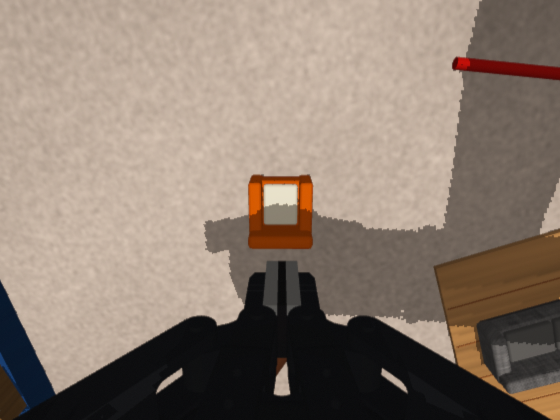

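```bash
python3 - <<'E'
from h import *
o=manip.get_obs();p=np.array(o['position']);R=np.array(o['tcp_rot']);print(p)
for ah in (17,0,-10,-15,-20,-25,-30):
  q=[p+R@np.array([ah,0,dz]) for dz in (11,-11)]
  print(ah,'scene',[((proj('scene',x)-[80,130])*6)[0] for x in q],'wrist',[proj('wrist',x)[0] for x in q])
# check chair in scene
c=np.array([375.4,-297.3]);y=np.array([.275,.962]);x=np.array([.962,-.275])
for dx,dy,z in [(22,-22,40),(22,22,40),(22,-22,0),(22,22,0)]: print('chair',((proj('scene',np.append(c+dx*x+dy*y,z))-[80,130])*6)[0])
print(p, R)
E
```

```text
[ 374.76 -297.25  102.32]
17 scene [array([228.62, 358.6 ]), array([245.39, 324.72])] wrist [array([281.19, 267.89]), array([281.14, 230.23])]
0 scene [array([219.41, 321.12]), array([236.52, 287.53])] wrist [array([281.17, 283.95]), array([281.11, 243.36])]
-10 scene [array([213.9, 298.7]), array([231.21, 265.29])] wrist [array([281.15, 294.84]), array([281.09, 252.32])]
-15 scene [array([211.12, 287.38]), array([228.53, 254.06])] wrist [array([281.14, 300.77]), array([281.08, 257.21])]
-20 scene [array([208.32, 275.98]), array([225.84, 242.76])] wrist [array([281.13, 307.05]), array([281.06, 262.4 ])]
-25 scene [array([205.5 , 264.52]), array([223.13, 231.39])] wrist [array([281.12, 313.72]), array([281.05, 267.94])]
-30 scene [array([202.66, 252.97]), array([220.39, 219.94])] wrist [array([281.11, 320.81]), array([281.04, 273.84])]
chair [185.98 472.08]
chair [301.84 474.78]
chair [207.51 552.82]
chair [320.57 555.45]
[ 374.76 -297.25  102.32] [[ 0.    0.27  0.96]
 [ 0.    0.96 -0.27]
 [-1.    0.    0.  ]]
```

The photos show the shut fingertips about 18 mm above the reported TCP (scene crop row 285; wrist rows 262–305), not 17 mm below. The first grasp therefore closed over the seat. The chair itself didn't move. I'll go about 35 mm lower, in stages, watching the force.

Emit:
apply_moves(newtons=30, steps=[{"offset":[0,0,0],"spin":0,"claw":-1},{"offset":[0,0,0],"spin":0,"claw":-1},{"offset":[0,0,0],"spin":0,"claw":-1},{"offset":[0.04,0,0],"spin":0,"claw":-1},{"offset":[0.08,0,0],"spin":0,"claw":-1},{"offset":[0.1,0,0],"spin":0,"claw":-1},{"offset":[0.11,0,0],"spin":0,"claw":-1},{"offset":[0.11,0,0],"spin":0,"claw":-1}])

```text
time: 5.52
position: [374.8, -297.4, -8.1]
tcp_rot: [[-0.001, 0.274, 0.962], [0.0, 0.962, -0.274], [-1.0, -0.0, -0.001]]
contact_force: [0.4, 0.4, -0.4]
finger_gap: 0.998
```

```bash
python3 - <<'E'
from h import *
plan((375.5,-297.3,-12,74))
snap('wrist','w4')
snap('scene','s4')
a=cv2.imread('pics/s4.png');b=cv2.resize(a[130:230,80:180],(400,400),interpolation=cv2.INTER_CUBIC)
w=cv2.imread('pics/w4.png')[:400,80:480];cv2.imwrite('pics/m4.png',cv2.hconcat([b,w]))
E
```

```text
t 5.53 now [ 374.84 -297.42   -8.07] yawy 74.1 q6 -1.52 gap 1.00 tilt -1.000 F [ 0.45  0.39 -0.41]
(375.5, -297.3, -12, 74) off [0.0039, 0.0003, 0.0006] spin 0.001 rows>=0.1,0.0
```

View pics/m4.png

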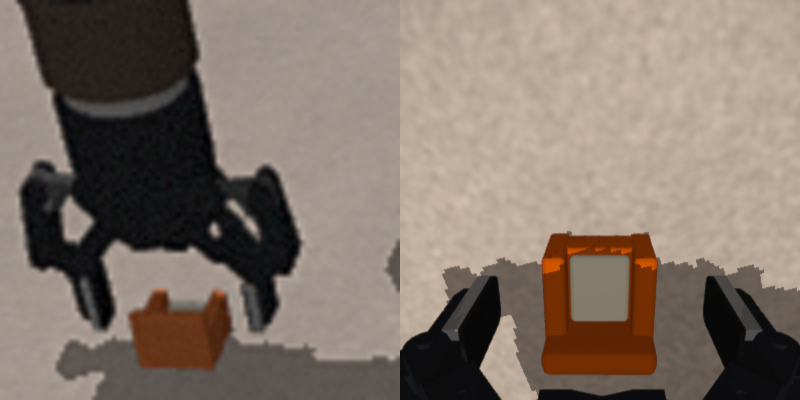

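Emit:
apply_moves(newtons=30, steps=[{"offset":[0.008,0,0.0005],"spin":0,"claw":-1},{"offset":[0.008,0,0.0005],"spin":0,"claw":1},{"offset":[0.008,0,0.0005],"spin":0,"claw":1},{"offset":[0.008,0,0.0005],"spin":0,"claw":1},{"offset":[0.008,0,0.0005],"spin":0,"claw":1},{"offset":[0.008,0,0.0005],"spin":0,"claw":1}])

```text
time: 6.38
position: [376.1, -297.9, -14.9]
tcp_rot: [[0.001, 0.274, 0.962], [-0.001, 0.962, -0.274], [-1.0, -0.0, 0.002]]
contact_force: [-0.1, -0.4, 5.8]
finger_gap: 0.512
```

```bash
python3 - <<'E'
from h import *
plan((375.5,-297.3,-12,74))
snap('scene','s5')
a=cv2.imread('pics/s5.png');b=cv2.resize(a[130:230,80:180],(600,600),interpolation=cv2.INTER_CUBIC)
cv2.imwrite('pics/m5.png',b)
E
```

```text
t 6.38 now [ 376.08 -297.93  -14.86] yawy 74.1 q6 -1.52 gap 0.51 tilt -1.000 F [-0.08 -0.39  5.82]
(375.5, -297.3, -12, 74) off [-0.0029, 0.0004, -0.0007] spin 0.002 rows>=0.0,0.0
```

View pics/m5.png

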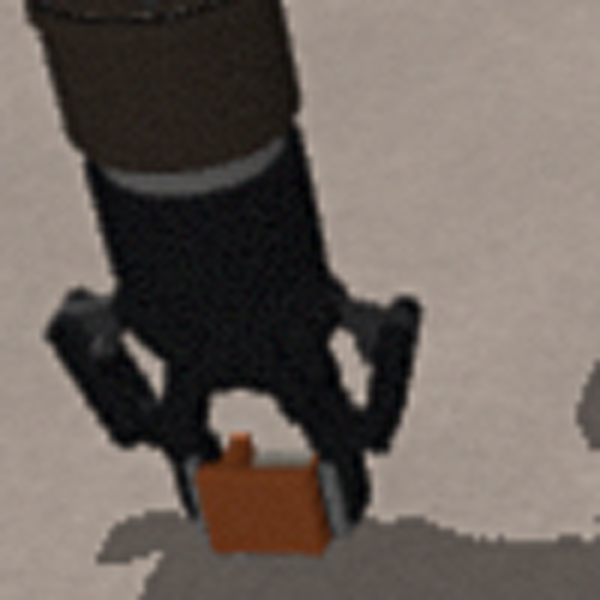

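```bash
python3 - <<'E'
from h import *
plan((376,-298,110,74),(614,65.5,110,93))
E
```

```text
t 6.42 now [ 376.07 -297.93  -14.88] yawy 74.1 q6 -1.52 gap 0.51 tilt -1.000 F [-0.85  0.    5.71]
(376, -298, 110, 74) off [-0.1249, -0.0001, 0.0001] spin 0.002 rows>=2.0,0.0
(614, 65.5, 110, 93) off [-0.1248, 0.4147, 0.1294] spin -0.330 rows>=7.2,1.8
```

Emit:
apply_moves(steps=[{"offset":[-0.06,0,0],"spin":0,"claw":1},{"offset":[-0.12,0,0],"spin":0,"claw":1},{"offset":[-0.125,0.06,0.02],"spin":-0.05,"claw":1},{"offset":[-0.125,0.12,0.04],"spin":-0.1,"claw":1},{"offset":[-0.125,0.18,0.06],"spin":-0.15,"claw":1},{"offset":[-0.125,0.24,0.08],"spin":-0.2,"claw":1},{"offset":[-0.125,0.3,0.095],"spin":-0.25,"claw":1},{"offset":[-0.125,0.36,0.112],"spin":-0.3,"claw":1},{"offset":[-0.125,0.4,0.125],"spin":-0.33,"claw":1},{"offset":[-0.125,0.415,0.129],"spin":-0.33,"claw":1},{"offset":[-0.125,0.415,0.129],"spin":-0.33,"claw":1},{"offset":[-0.125,0.415,0.129],"spin":-0.33,"claw":1}])

```text
time: 7.92
position: [612.4, 64.8, 109.1]
tcp_rot: [[-0.001, -0.05, 0.999], [-0.0, 0.999, 0.05], [-1.0, -0.0, -0.001]]
contact_force: [0.5, -0.5, 0.3]
finger_gap: 0.514
```

```bash
python3 - <<'E'
from h import *
plan((614,65.5,110,93))
cam('wrist');snap('wrist','w6')
for o in seg('wrist','rug',9)+seg('wrist','sofa',38): print(round(o[0],2),o[1],o[2],o[3])
E
```

```text
t 7.92 now [612.44  64.84 109.12] yawy 92.9 q6 -1.89 gap 0.51 tilt -1.000 F [ 0.49 -0.54  0.33]
(614, 65.5, 110, 93) off [-0.0009, 0.0006, 0.0016] spin -0.002 rows>=0.0,0.0
0.74 [282.1  81.3] [525.74  59.3 ] ((527.649658203125, 59.18965148925781), (89.91220092773438, 89.43730163574219), 6.0225677490234375)
0.74 [43.3 83.4] [536.14 -83.36] ((535.73486328125, -85.33568572998047), (44.771240234375, 57.86334228515625), 1.3973740339279175)
```

View pics/w6.png

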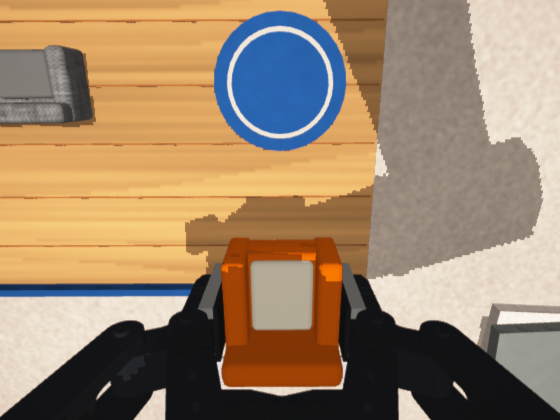

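Emit:
apply_moves(steps=[{"offset":[0.05,0,0.002],"spin":0,"claw":1},{"offset":[0.09,0,0.002],"spin":0,"claw":1},{"offset":[0.11,0,0.002],"spin":0,"claw":1},{"offset":[0.117,0,0.002],"spin":0,"claw":1},{"offset":[0.117,0,0.002],"spin":0,"claw":1},{"offset":[0.117,0,0.002],"spin":0,"claw":-0.4},{"offset":[0.117,0,0.002],"spin":0,"claw":-0.4},{"offset":[0.08,0,0.002],"spin":0,"claw":-0.4},{"offset":[0.02,0,0.002],"spin":0,"claw":-1},{"offset":[-0.04,0,0.002],"spin":0,"claw":-1},{"offset":[-0.08,0,0.002],"spin":0,"claw":-1},{"offset":[-0.08,0,0.002],"spin":0,"claw":-1}])

```text
time: 9.57
position: [617.7, 66.7, 194.7]
tcp_rot: [[0.01, -0.052, 0.999], [0.003, 0.999, 0.052], [-1.0, 0.002, 0.01]]
contact_force: [-1.4, -0.5, -0.5]
finger_gap: 1.001
```

```bash
python3 - <<'E'
from h import *
plan((500,335,190,90))
cam('wrist');snap('wrist','w7')
for o in seg('wrist','rug',9)+seg('wrist','sofa',38)+seg('wrist','armchair',28): print(round(o[0],2),o[1],o[2],o[3])
for d in manip.landmark_of('wrist','armchair'): print(d, ray('wrist',d['xy'],6))
E
```

```text
t 9.57 now [617.7   66.72 194.66] yawy 93.0 q6 -1.89 gap 1.00 tilt -1.000 F [-1.37 -0.49 -0.5 ]
(500, 335, 190, 90) off [0.0043, 0.2741, -0.1036] spin 0.052 rows>=4.7,0.3
0.91 [279.6  74.7] [526.11  59.35] ((527.8095092773438, 59.557273864746094), (88.63278198242188, 89.50853729248047), 14.023245811462402)
0.9 [67.1 76.4] [ 537.65 -114.12] ((537.2094116210938, -116.31178283691406), (44.03545379638672, 112.54951477050781), 2.9559481143951416)
{'xy': [283.0, 174.7], 'conf': 0.72} [617.65  68.71   6.  ]
```

View pics/w7.png

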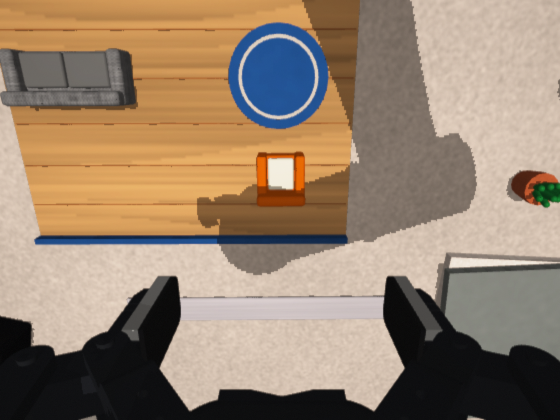

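Emit:
apply_moves(steps=[{"offset":[0,0.06,-0.02],"spin":0.05,"claw":-1},{"offset":[0.004,0.12,-0.045],"spin":0.05,"claw":-1},{"offset":[0.004,0.18,-0.07],"spin":0.05,"claw":-1},{"offset":[0.004,0.24,-0.09],"spin":0.05,"claw":-1},{"offset":[0.004,0.274,-0.104],"spin":0.05,"claw":-1},{"offset":[0.004,0.274,-0.104],"spin":0.05,"claw":-1},{"offset":[0.004,0.274,-0.104],"spin":0.05,"claw":-1}])

```text
time: 10.7
position: [497.1, 333.8, 184.3]
tcp_rot: [[-0.001, -0.002, 1.0], [-0.002, 1.0, 0.002], [-1.0, -0.002, -0.001]]
contact_force: [0.7, -0.1, -0.5]
finger_gap: 1.001
```

```bash
python3 - <<'E'
from h import *
cam('wrist');snap('wrist','w8')
for l,z in (('round_table',34),('plant',26),('tape_roll',19)):
  for o in seg('wrist',l,z): print(l,round(o[0],2),o[1],o[2],o[3])
  for d in manip.landmark_of('wrist',l): print(d, ray('wrist',d['xy'],0))
plan((500,335,190,90))
E
```

```text
round_table 0.85 [393.8  94.1] [421.49 426.27] ((421.95599365234375, 426.3616638183594), (48.01082229614258, 49.811885833740234), 0.07074469327926636)
round_table 0.83 [295.7 203.4] [511.33 345.76] ((511.9366455078125, 345.7388916015625), (49.43303680419922, 48.1933479309082), 45.717674255371094)
{'xy': [292.1, 191.1], 'conf': 0.89} [510.63 344.17   0.  ]
plant 0.69 [261.2 293.9] [610.84 313.35] ((611.9632568359375, 312.9506530761719), (30.531644821166992, 48.626773834228516), 89.78569793701172)
tape_roll 0.78 [218.8  43.5] [387.58 294.18] ((388.8285827636719, 294.9666748046875), (51.21103286743164, 50.17229461669922), 89.28379821777344)
t 11.05 now [497.82 333.61 185.39] yawy 90.0 q6 -2.43 gap 1.00 tilt -1.000 F [-0.14 -0.38  0.28]
(500, 335, 190, 90) off [-0.0046, 0.0014, 0.0022] spin 0.000 rows>=0.1,0.0
```

View pics/w8.png

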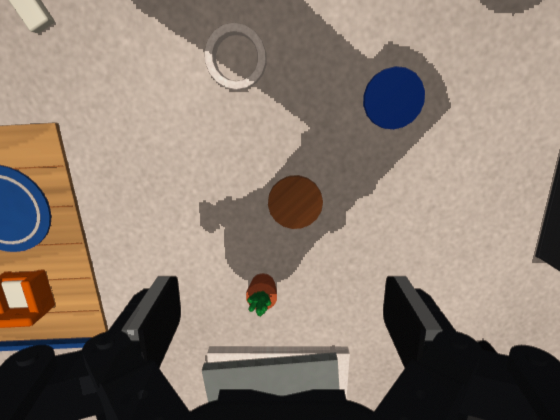

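The wooden table is at (295,203) and the blue look-alike at (394,97). I'll take the wooden one.

```bash
python3 - <<'E'
from h import *
plan((511.7,345.7,60,90),(511.7,345.7,-8,90))
E
```

```text
t 11.05 now [497.82 333.61 185.39] yawy 90.0 q6 -2.43 gap 1.00 tilt -1.000 F [-0.14 -0.38  0.28]
(511.7, 345.7, 60, 90) off [0.1254, 0.0121, 0.0139] spin 0.000 rows>=2.0,0.0
(511.7, 345.7, -8, 90) off [0.1934, 0.0121, 0.0139] spin 0.000 rows>=3.1,0.0
```

Emit:
apply_moves(newtons=30, steps=[{"offset":[0.06,0.012,0.014],"spin":0,"claw":-1},{"offset":[0.12,0.012,0.014],"spin":0,"claw":-1},{"offset":[0.15,0.012,0.014],"spin":0,"claw":-1},{"offset":[0.18,0.012,0.014],"spin":0,"claw":-1},{"offset":[0.193,0.012,0.014],"spin":0,"claw":-1},{"offset":[0.193,0.012,0.014],"spin":0,"claw":-1},{"offset":[0.193,0.012,0.014],"spin":0,"claw":1},{"offset":[0.193,0.012,0.014],"spin":0,"claw":1},{"offset":[0.193,0.012,0.014],"spin":0,"claw":1},{"offset":[0.193,0.012,0.014],"spin":0,"claw":1},{"offset":[0.193,0.012,0.014],"spin":0,"claw":1}])

```text
time: 12.42
position: [512.0, 347.0, -6.0]
tcp_rot: [[0.002, -0.002, 1.0], [0.001, 1.0, 0.002], [-1.0, 0.001, 0.002]]
contact_force: [-1.0, -0.6, 6.1]
finger_gap: 0.572
```

```bash
python3 - <<'E'
from h import *
plan((511.7,345.7,100,90),(527.5,60,100,93))
cam('wrist');snap('wrist','w9')
E
```

```text
t 12.43 now [512.03 346.99  -6.03] yawy 90.1 q6 -2.43 gap 0.57 tilt -1.000 F [-1.05 -0.57  6.06]
(511.7, 345.7, 100, 90) off [-0.1060, -0.0011, -0.0001] spin 0.002 rows>=1.7,0.0
(527.5, 60, 100, 93) off [-0.1064, -0.2869, 0.0150] spin -0.050 rows>=4.9,0.3
```

View pics/w9.png

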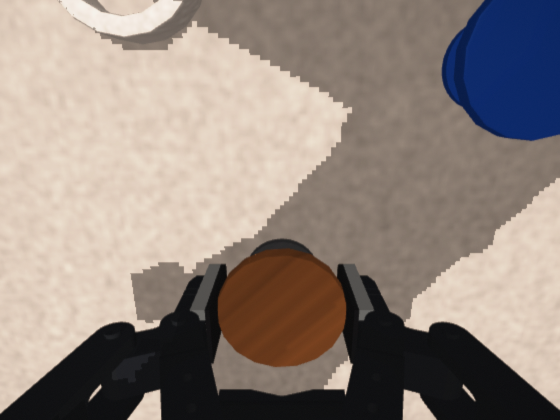

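Emit:
apply_moves(steps=[{"offset":[-0.06,0,0],"spin":0,"claw":1},{"offset":[-0.106,-0.03,0],"spin":0,"claw":1},{"offset":[-0.106,-0.09,0.005],"spin":-0.025,"claw":1},{"offset":[-0.106,-0.15,0.01],"spin":-0.05,"claw":1},{"offset":[-0.106,-0.21,0.015],"spin":-0.05,"claw":1},{"offset":[-0.106,-0.26,0.015],"spin":-0.05,"claw":1},{"offset":[-0.106,-0.287,0.015],"spin":-0.05,"claw":1},{"offset":[-0.106,-0.287,0.015],"spin":-0.05,"claw":1},{"offset":[-0.106,-0.287,0.015],"spin":-0.05,"claw":1}])

```text
time: 13.6
position: [527.1, 59.9, 98.5]
tcp_rot: [[0.001, -0.052, 0.999], [0.0, 0.999, 0.052], [-1.0, 0.0, 0.001]]
contact_force: [0.2, 0.2, -1.2]
finger_gap: 0.569
```

```bash
python3 - <<'E'
from h import *
plan((527.6,60,100,93),(527.6,60,4,93))
E
```

```text
t 13.6 now [527.12  59.91  98.46] yawy 93.0 q6 -1.94 gap 0.57 tilt -1.000 F [ 0.22  0.23 -1.19]
(527.6, 60, 100, 93) off [-0.0015, 0.0001, 0.0005] spin -0.000 rows>=0.0,0.0
(527.6, 60, 4, 93) off [0.0945, 0.0000, 0.0004] spin -0.000 rows>=1.5,0.0
```

Emit:
apply_moves(steps=[{"offset":[0.05,0,0.0005],"spin":0,"claw":1},{"offset":[0.08,0,0.0005],"spin":0,"claw":1},{"offset":[0.0945,0,0.0005],"spin":0,"claw":1},{"offset":[0.0945,0,0.0005],"spin":0,"claw":1},{"offset":[0.0945,0,0.0005],"spin":0,"claw":1},{"offset":[0.0945,0,0.0005],"spin":0,"claw":-0.7},{"offset":[0.0945,0,0.0005],"spin":0,"claw":-0.7},{"offset":[0.08,0,0.0005],"spin":0,"claw":-0.7},{"offset":[0.03,0,0.0005],"spin":0,"claw":-1},{"offset":[-0.03,0,0.0005],"spin":0,"claw":-1},{"offset":[-0.09,0,0.0005],"spin":0,"claw":-1},{"offset":[-0.09,0,0.0005],"spin":0,"claw":-1}])

```text
time: 15.1
position: [530.6, 60.3, 195.4]
tcp_rot: [[0.013, -0.053, 0.999], [0.004, 0.999, 0.052], [-1.0, 0.004, 0.014]]
contact_force: [0.3, 0.6, -0.7]
finger_gap: 0.995
```

```bash
python3 - <<'E'
from h import *
plan((600,310,150,90))
cam('wrist');snap('wrist','w10')
for o in seg('wrist','round_table',43)+seg('wrist','rug',9): print(round(o[0],2),o[1],o[2],o[3])
E
```

```text
t 15.1 now [530.64  60.3  195.35] yawy 93.0 q6 -1.94 gap 1.00 tilt -1.000 F [ 0.26  0.55 -0.69]
(600, 310, 150, 90) off [0.0474, 0.2455, 0.0817] spin 0.053 rows>=4.2,0.3
0.78 [281.3 178.1] [527.09  60.08] ((527.2503051757812, 60.27432632446289), (49.612030029296875, 48.03874588012695), 1.5136394500732422)
0.72 [279.1 152.2] [520.45  58.17] ((528.1324462890625, 59.54931640625), (87.98652648925781, 88.67752075195312), 50.15716552734375)
```

View pics/w10.png

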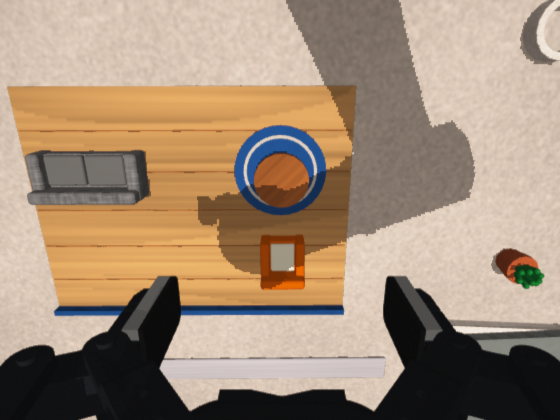

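Emit:
apply_moves(steps=[{"offset":[0,0.06,0.02],"spin":0.05,"claw":-1},{"offset":[0,0.12,0.04],"spin":0.05,"claw":-1},{"offset":[0,0.18,0.06],"spin":0.05,"claw":-1},{"offset":[0.03,0.23,0.08],"spin":0.05,"claw":-1},{"offset":[0.047,0.245,0.081],"spin":0.05,"claw":-1},{"offset":[0.047,0.245,0.081],"spin":0.05,"claw":-1},{"offset":[0.047,0.245,0.081],"spin":0.05,"claw":-1}])

```text
time: 16.12
position: [595.6, 307.0, 141.7]
tcp_rot: [[-0.0, -0.001, 1.0], [-0.001, 1.0, 0.001], [-1.0, -0.001, -0.0]]
contact_force: [-0.3, 0.4, 0.5]
finger_gap: 0.997
```

```bash
python3 - <<'E'
from h import *
plan((612,312,60,90))
cam('wrist');a=snap('wrist','w11')
for d in manip.landmark_of('wrist','plant'): print(d, ray('wrist',d['xy'],0))
for o in seg('wrist','plant',26): print(round(o[0],2),o[1],o[2],o[3])
cv2.imwrite('pics/w11c.png',cv2.resize(cv2.cvtColor(a,cv2.COLOR_RGB2BGR)[170:290,220:370],None,fx=5,fy=5,interpolation=cv2.INTER_CUBIC))
E
```

```text
t 16.12 now [595.62 307.01 141.73] yawy 90.1 q6 -2.29 gap 1.00 tilt -1.000 F [-0.31  0.39  0.54]
(612, 312, 60, 90) off [0.0817, 0.0050, 0.0164] spin 0.001 rows>=1.3,0.0
{'xy': [285.6, 209.7], 'conf': 0.93} [614.74 310.63   0.  ]
0.75 [286.7 218.1] [612.86 312.92] ((612.8817138671875, 312.3454284667969), (34.963809967041016, 32.67754364013672), 33.19033432006836)
0.58 [ 37.6 180.4] [577.77 120.27] ((577.30810546875, 130.3428955078125), (84.6706314086914, 238.85096740722656), 76.08893585205078)
```

View pics/w11c.png

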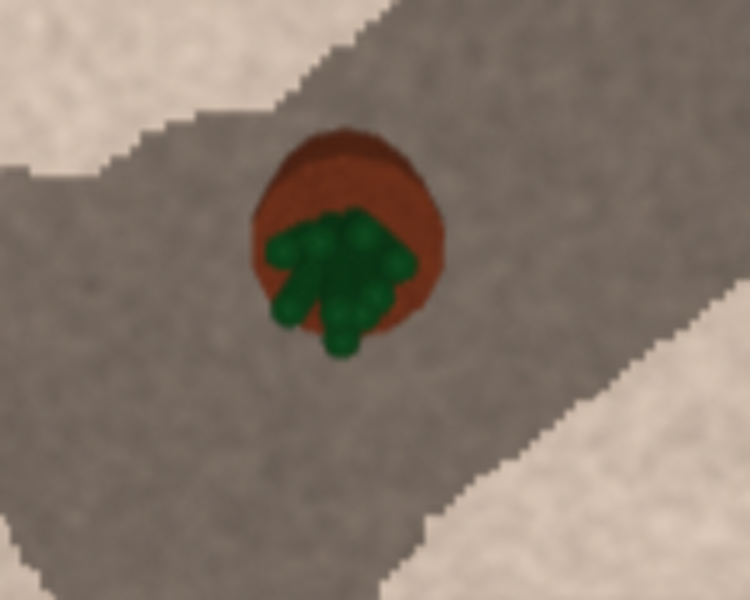

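View pics/w11.png

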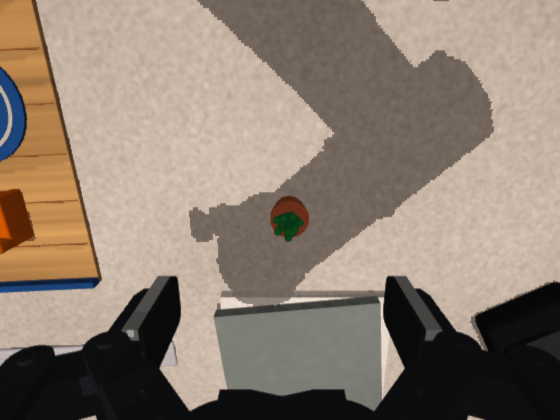

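```bash
python3 - <<'E'
from h import *
print(ray('wrist',(289.6,219.2),26), ray('wrist',[(300,308),(300,293)],15))
plan((613,313,30,90),(613,313,-13,90))
E
```

```text
[615.44 314.1   26.  ] [[707.24 324.63  15.  ]
 [691.3  324.38  15.  ]]
t 16.27 now [596.1  307.23 142.99] yawy 90.0 q6 -2.29 gap 1.00 tilt -1.000 F [ 0.41 -0.23  0.5 ]
(613, 313, 30, 90) off [0.1130, 0.0056, 0.0167] spin 0.000 rows>=1.8,0.0
(613, 313, -13, 90) off [0.1560, 0.0056, 0.0166] spin 0.000 rows>=2.5,0.0
```

Emit:
apply_moves(newtons=25, steps=[{"offset":[0.06,0.0055,0.018],"spin":0,"claw":-1},{"offset":[0.11,0.0055,0.018],"spin":0,"claw":-1},{"offset":[0.14,0.0055,0.018],"spin":0,"claw":-1},{"offset":[0.156,0.0055,0.018],"spin":0,"claw":-1},{"offset":[0.156,0.0055,0.018],"spin":0,"claw":-1},{"offset":[0.156,0.0055,0.018],"spin":0,"claw":1},{"offset":[0.156,0.0055,0.018],"spin":0,"claw":1},{"offset":[0.156,0.0055,0.018],"spin":0,"claw":1},{"offset":[0.156,0.0055,0.018],"spin":0,"claw":1},{"offset":[0.156,0.0055,0.018],"spin":0,"claw":1}])

```text
time: 17.52
position: [614.2, 314.2, -13.3]
tcp_rot: [[0.002, -0.002, 1.0], [0.001, 1.0, 0.002], [-1.0, 0.001, 0.002]]
contact_force: [-0.5, -0.2, 6.1]
finger_gap: 0.358
```

```bash
python3 - <<'E'
from h import *
plan((614,313,110,90),(532.5,-30,110,93))
cam('wrist');snap('wrist','w12')
E
```

```text
t 17.52 now [614.24 314.18 -13.34] yawy 90.1 q6 -2.28 gap 0.36 tilt -1.000 F [-0.49 -0.19  6.11]
(614, 313, 110, 90) off [-0.1233, -0.0011, -0.0000] spin 0.002 rows>=2.0,0.0
(532.5, -30, 110, 93) off [-0.1237, -0.3439, -0.0823] spin -0.050 rows>=6.0,0.3
```

View pics/w12.png

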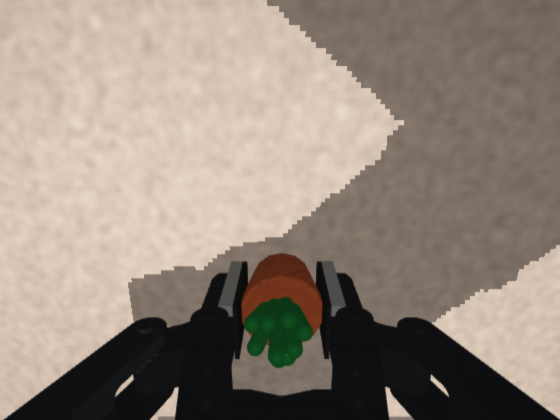

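Emit:
apply_moves(steps=[{"offset":[-0.06,0,0],"spin":0,"claw":1},{"offset":[-0.12,0,0],"spin":0,"claw":1},{"offset":[-0.124,-0.06,-0.015],"spin":-0.02,"claw":1},{"offset":[-0.124,-0.12,-0.03],"spin":-0.05,"claw":1},{"offset":[-0.124,-0.18,-0.045],"spin":-0.05,"claw":1},{"offset":[-0.124,-0.24,-0.06],"spin":-0.05,"claw":1},{"offset":[-0.124,-0.3,-0.072],"spin":-0.05,"claw":1},{"offset":[-0.124,-0.344,-0.082],"spin":-0.05,"claw":1},{"offset":[-0.124,-0.344,-0.082],"spin":-0.05,"claw":1},{"offset":[-0.124,-0.344,-0.082],"spin":-0.05,"claw":1},{"offset":[-0.124,-0.344,-0.082],"spin":-0.05,"claw":1}])

```text
time: 18.95
position: [532.6, -29.3, 109.2]
tcp_rot: [[0.0, -0.053, 0.999], [0.0, 0.999, 0.053], [-1.0, 0.0, 0.0]]
contact_force: [1.1, 0.4, 0.1]
finger_gap: 0.364
```

```bash
python3 - <<'E'
from h import *
plan((532.5,-30,-6,93))
cam('wrist');snap('wrist','w13')
for o in seg('wrist','rug',9)+seg('wrist','sofa',38): print(round(o[0],2),o[1],o[2],o[3])
E
```

```text
t 18.95 now [532.62 -29.28 109.2 ] yawy 93.0 q6 -1.77 gap 0.36 tilt -1.000 F [1.05 0.36 0.11]
(532.5, -30, -6, 93) off [0.1152, -0.0007, -0.0002] spin 0.001 rows>=1.8,0.0
0.81 [380.6 181.9] [517.73  49.99] ((525.475830078125, 56.54986572265625), (83.27068328857422, 89.42283630371094), 49.22275161743164)
0.49 [270.8 171.5] [530.12 -33.17] ((576.2495727539062, -28.213958740234375), (248.1048583984375, 317.4059143066406), 2.994943141937256)
0.77 [150.4 211.2] [ 534.73 -117.45] ((535.2188720703125, -119.25997161865234), (52.186153411865234, 106.01231384277344), 2.988565683364868)
```

View pics/w13.png

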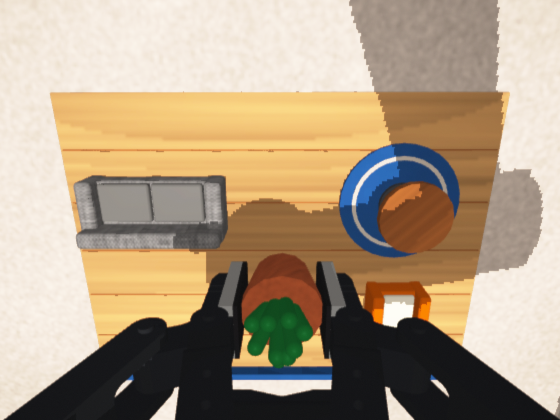

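The sofa leaves only about 9 mm beside the fingers, so I'll turn the hand a quarter so the jaws open along the board's x.

Emit:
apply_moves(steps=[{"offset":[0,0,0],"spin":-0.18,"claw":1},{"offset":[0,0,0],"spin":-0.36,"claw":1},{"offset":[0,0,0],"spin":-0.54,"claw":1},{"offset":[0,0,0],"spin":-0.72,"claw":1},{"offset":[0,0,0],"spin":-0.9,"claw":1},{"offset":[0,0,0],"spin":-1.08,"claw":1},{"offset":[0,0,0],"spin":-1.26,"claw":1},{"offset":[0,0,0],"spin":-1.44,"claw":1},{"offset":[0,0,0],"spin":-1.571,"claw":1},{"offset":[0,0,0],"spin":-1.571,"claw":1},{"offset":[0,0,0],"spin":-1.571,"claw":1}])

```text
time: 20.48
position: [532.3, -30.0, 109.3]
tcp_rot: [[-0.0, -0.999, -0.051], [-0.0, -0.051, 0.999], [-1.0, 0.0, -0.0]]
contact_force: [-1.1, -0.7, -0.2]
finger_gap: 0.362
```

```bash
python3 - <<'E'
from h import *
plan((532.5,-30,-6,3))
E
```

```text
t 20.48 now [532.28 -30.   109.26] yawy -177.1 q6 -0.20 gap 0.36 tilt -1.000 F [-1.08 -0.71 -0.23]
(532.5, -30, -6, 3) off [0.1153, -0.0002, -0.0000] spin -0.002 rows>=1.8,0.0
```

Emit:
apply_moves(steps=[{"offset":[0.06,0,0],"spin":0,"claw":1},{"offset":[0.1,0,0],"spin":0,"claw":1},{"offset":[0.115,0,0],"spin":0,"claw":1},{"offset":[0.115,0,0],"spin":0,"claw":1},{"offset":[0.115,0,0],"spin":0,"claw":1},{"offset":[0.115,0,0],"spin":0,"claw":-0.4},{"offset":[0.115,0,0],"spin":0,"claw":-0.4},{"offset":[0.1,0,0],"spin":0,"claw":-0.4},{"offset":[0.05,0,0],"spin":0,"claw":-0.4},{"offset":[-0.01,0,0],"spin":0,"claw":-1},{"offset":[-0.06,0,0],"spin":0,"claw":-1},{"offset":[-0.06,0,0],"spin":0,"claw":-1}])

```text
time: 21.98
position: [535.1, -30.0, 175.4]
tcp_rot: [[0.012, -0.999, -0.053], [0.002, -0.053, 0.999], [-1.0, -0.012, 0.001]]
contact_force: [-0.1, 1.0, -1.2]
finger_gap: 1.003
```

```bash
python3 - <<'E'
from h import *
plan((490,-345,165,45))
cam('wrist');snap('wrist','w14')
for d in manip.landmark_of('wrist','plant'): print(d, ray('wrist',d['xy'],6))
E
```

```text
t 21.98 now [535.15 -29.96 175.41] yawy -177.0 q6 -0.20 gap 1.00 tilt -1.000 F [-0.08  0.97 -1.18]
(490, -345, 165, 45) off [0.0093, 0.0618, -0.3122] spin -0.733 rows>=5.1,3.9
{'xy': [243.8, 181.0], 'conf': 0.72} [573.19 -28.04   6.  ]
{'xy': [285.0, 183.5], 'conf': 0.71} [534.26 -27.75   6.  ]
```

View pics/w14.png

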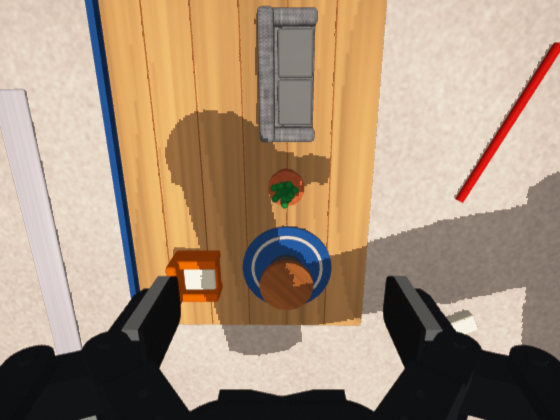

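Emit:
apply_moves(steps=[{"offset":[0,0.01,-0.06],"spin":-0.15,"claw":-1},{"offset":[0,0.025,-0.12],"spin":-0.3,"claw":-1},{"offset":[0,0.035,-0.18],"spin":-0.45,"claw":-1},{"offset":[0,0.048,-0.24],"spin":-0.6,"claw":-1},{"offset":[0.01,0.06,-0.3],"spin":-0.733,"claw":-1},{"offset":[0.01,0.062,-0.312],"spin":-0.733,"claw":-1},{"offset":[0.01,0.062,-0.312],"spin":-0.733,"claw":-1},{"offset":[0.01,0.062,-0.312],"spin":-0.733,"claw":-1}])

```text
time: 23.08
position: [486.6, -343.9, 159.0]
tcp_rot: [[-0.001, -0.707, -0.708], [0.001, -0.708, 0.707], [-1.0, 0.0, 0.001]]
contact_force: [0.6, 0.5, -0.3]
finger_gap: 1.0
```

```bash
python3 - <<'E'
from h import *
plan((490,-345,165,45))
cam('wrist');a=snap('wrist','w15')
for o in seg('wrist','sideboard',32)+seg('wrist','lamp',36): print(round(o[0],2),o[1],o[2],o[3])
for d in manip.landmark_of('wrist','lamp'): print(d, ray('wrist',d['xy'],0))
E
```

```text
t 23.07 now [ 486.61 -343.89  158.97] yawy -135.0 q6 1.13 gap 1.00 tilt -1.000 F [ 0.65  0.54 -0.31]
(490, -345, 165, 45) off [-0.0060, -0.0016, -0.0032] spin 0.001 rows>=0.1,0.0
0.82 [279.9 180.5] [ 495.78 -350.93] ((494.5120544433594, -350.725341796875), (31.28799819946289, 67.28746795654297), 43.996891021728516)
0.72 [161.7 133.4] [ 587.19 -314.54] ((587.1656494140625, -315.09271240234375), (35.13605880737305, 29.235137939453125), 70.80552673339844)
```

View pics/w15.png

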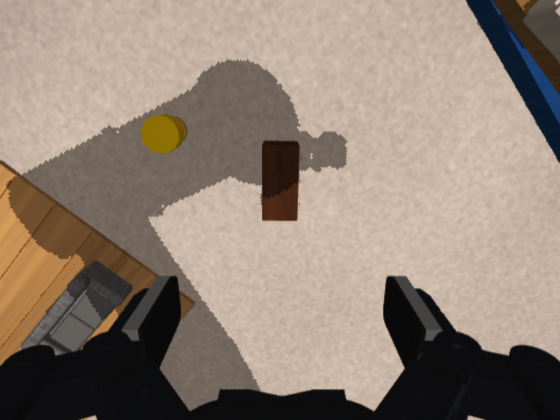

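```bash
python3 - <<'E'
from h import *
plan((493.4,-349.6,60,44),(493.4,-349.6,-13,44))
E
```

```text
t 23.27 now [ 487.04 -343.95  159.68] yawy -134.9 q6 1.13 gap 1.00 tilt -1.000 F [ 0.09 -0.2   0.27]
(493.4, -349.6, 60, 44) off [0.0997, -0.0005, -0.0085] spin 0.019 rows>=1.6,0.1
(493.4, -349.6, -13, 44) off [0.1727, -0.0004, -0.0084] spin 0.019 rows>=2.8,0.1
```

Emit:
apply_moves(newtons=30, steps=[{"offset":[0.06,-0.0005,-0.0085],"spin":0.019,"claw":-1},{"offset":[0.11,-0.0005,-0.0085],"spin":0.019,"claw":-1},{"offset":[0.15,-0.0005,-0.0085],"spin":0.019,"claw":-1},{"offset":[0.172,-0.0005,-0.0085],"spin":0.019,"claw":-1},{"offset":[0.172,-0.0005,-0.0085],"spin":0.019,"claw":-1},{"offset":[0.172,-0.0005,-0.0085],"spin":0.019,"claw":1},{"offset":[0.172,-0.0005,-0.0085],"spin":0.019,"claw":1},{"offset":[0.172,-0.0005,-0.0085],"spin":0.019,"claw":1},{"offset":[0.172,-0.0005,-0.0085],"spin":0.019,"claw":1},{"offset":[0.172,-0.0005,-0.0085],"spin":0.019,"claw":1},{"offset":[0.172,-0.0005,-0.0085],"spin":0.019,"claw":1}])

```text
time: 24.65
position: [493.7, -351.0, -11.5]
tcp_rot: [[0.002, -0.72, -0.694], [-0.001, -0.694, 0.72], [-1.0, -0.001, -0.002]]
contact_force: [0.0, 2.1, 5.3]
finger_gap: 0.342
```

```bash
python3 - <<'E'
from h import *
plan((493.4,-349.6,110,44),(614.5,-116,110,3))
cam('wrist');snap('wrist','w16')
for o in seg('wrist','sideboard',32): print(round(o[0],2),o[1],o[2],o[3])
E
```

```text
t 24.65 now [ 493.66 -351.04  -11.47] yawy -136.1 q6 1.12 gap 0.34 tilt -1.000 F [0.03 2.06 5.3 ]
(493.4, -349.6, 110, 44) off [-0.1215, -0.0009, 0.0010] spin -0.002 rows>=1.9,0.0
(614.5, -116, 110, 3) off [-0.1215, -0.2501, 0.0853] spin 0.714 rows>=4.7,3.8
0.68 [282.  301.1] [ 498.14 -355.25] ((496.24700927734375, -353.63128662109375), (30.803081512451172, 73.28443908691406), 43.04638671875)
```

View pics/w16.png

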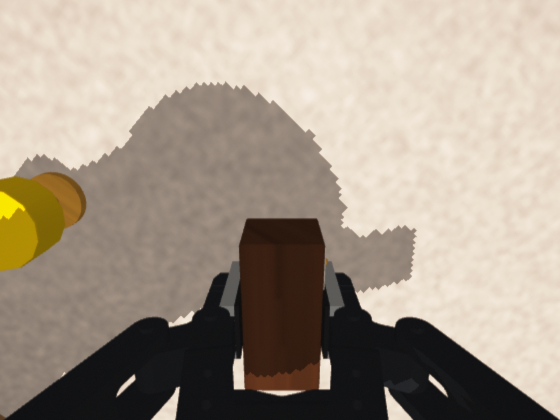

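```bash
python3 - <<'E'
from h import *
P=ray('wrist',[(282,243),(282,389)],32);print(P,P.mean(0),np.linalg.norm(P[1]-P[0]))
o=manip.get_obs();R=np.array(o['tcp_rot']);off=R.T@(P.mean(0)-o['position']);print('in tool',off)
dz=off[2]
# at target yaw -177 tool z = (-.052,.9986)
tz=np.array([-.052,.9986]); t=np.array([614.2,-115.5])-dz*tz; print(t)
plan((493.4,-349.6,110,44),(t[0],t[1],110,3))
E
```

```text
[[ 515.13 -373.     32.  ]
 [ 470.96 -327.07   32.  ]] [ 493.04 -350.04   32.  ] 63.72385718115638
in tool [-43.5   -0.28   1.07]
[ 614.26 -116.57]
t 24.75 now [ 493.66 -351.04  -11.5 ] yawy -136.1 q6 1.12 gap 0.34 tilt -1.000 F [-0.63  0.61  6.06]
(493.4, -349.6, 110, 44) off [-0.1215, -0.0009, 0.0010] spin -0.002 rows>=1.9,0.0
(np.float64(614.2555735007375), np.float64(-116.5672249583912), 110, 3) off [-0.1215, -0.2496, 0.0851] spin 0.714 rows>=4.6,3.8
```

Emit:
apply_moves(steps=[{"offset":[-0.06,0,0],"spin":0,"claw":1},{"offset":[-0.12,0,0],"spin":0,"claw":1},{"offset":[-0.122,-0.05,0.017],"spin":0.15,"claw":1},{"offset":[-0.122,-0.1,0.034],"spin":0.3,"claw":1},{"offset":[-0.122,-0.15,0.051],"spin":0.45,"claw":1},{"offset":[-0.122,-0.2,0.068],"spin":0.6,"claw":1},{"offset":[-0.122,-0.25,0.085],"spin":0.714,"claw":1},{"offset":[-0.122,-0.25,0.085],"spin":0.714,"claw":1},{"offset":[-0.122,-0.25,0.085],"spin":0.714,"claw":1},{"offset":[-0.122,-0.25,0.085],"spin":0.714,"claw":1}])

```text
time: 26.0
position: [613.3, -117.3, 109.1]
tcp_rot: [[-0.001, -0.999, -0.051], [0.0, -0.051, 0.999], [-1.0, 0.001, 0.0]]
contact_force: [0.1, 0.6, -0.5]
finger_gap: 0.345
```

```bash
python3 - <<'E'
from h import *
plan((614.2,-116.5,-5,3))
cam('wrist');snap('wrist','w17')
for o in seg('wrist','sofa',38): print(round(o[0],2),o[1],o[2],o[3])
E
```

```text
t 26.0 now [ 613.32 -117.32  109.11] yawy -177.1 q6 -0.02 gap 0.35 tilt -1.000 F [ 0.06  0.57 -0.49]
(614.2, -116.5, -5, 3) off [0.1141, -0.0010, 0.0008] spin -0.002 rows>=1.8,0.0
0.65 [386.6 206.6] [ 543.62 -126.27] ((542.1028442382812, -121.4439697265625), (47.65113067626953, 103.89524841308594), 3.250699281692505)
```

View pics/w17.png

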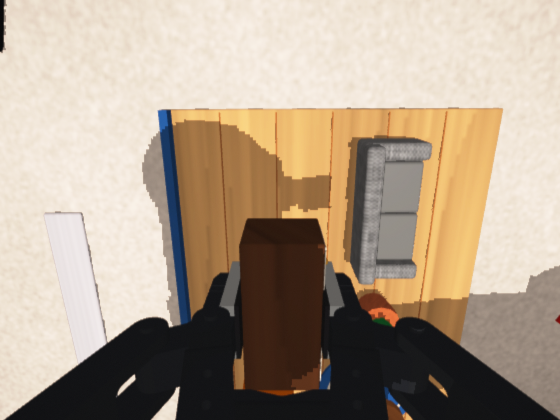

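Emit:
apply_moves(steps=[{"offset":[0.06,-0.001,0.001],"spin":0,"claw":1},{"offset":[0.1,-0.001,0.001],"spin":0,"claw":1},{"offset":[0.114,-0.001,0.001],"spin":0,"claw":1},{"offset":[0.114,-0.001,0.001],"spin":0,"claw":1},{"offset":[0.114,-0.001,0.001],"spin":0,"claw":1},{"offset":[0.114,-0.001,0.001],"spin":0,"claw":0},{"offset":[0.114,-0.001,0.001],"spin":0,"claw":0},{"offset":[0.1,-0.001,0.001],"spin":0,"claw":0},{"offset":[0.05,-0.001,0.001],"spin":0,"claw":0},{"offset":[-0.01,-0.001,0.001],"spin":0,"claw":-1},{"offset":[-0.05,-0.001,0.001],"spin":0,"claw":-1},{"offset":[-0.05,-0.001,0.001],"spin":0,"claw":-1}])

```text
time: 27.6
position: [617.7, -115.3, 165.3]
tcp_rot: [[0.011, -0.999, -0.053], [-0.0, -0.053, 0.999], [-1.0, -0.011, -0.001]]
contact_force: [-0.2, -0.7, -0.3]
finger_gap: 1.002
```

```bash
python3 - <<'E'
from h import *
plan((580,-313,140,3))
cam('wrist');snap('wrist','w18')
for o in seg('wrist','sofa',38)+seg('wrist','sideboard',38): print(round(o[0],2),o[1],o[2],o[3])
E
```

```text
t 27.6 now [ 617.69 -115.25  165.3 ] yawy -177.0 q6 -0.02 gap 1.00 tilt -1.000 F [-0.21 -0.72 -0.31]
(580, -313, 140, 3) off [0.0250, 0.0483, -0.1955] spin 0.000 rows>=3.2,0.0
0.7 [375.8 182.9] [ 542.75 -125.26] ((541.28515625, -121.62291717529297), (47.53864669799805, 100.63824462890625), 3.119318962097168)
0.65 [285.7 189.2] [ 615.86 -117.19] ((615.3659057617188, -116.01730346679688), (32.441524505615234, 68.23873138427734), 2.2352724075317383)
```

View pics/w18.png

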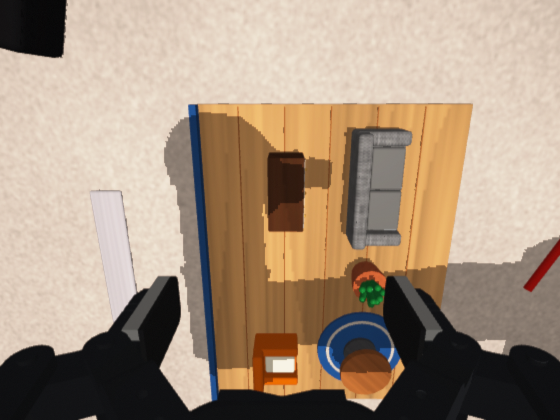

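Emit:
apply_moves(steps=[{"offset":[0,0.015,-0.06],"spin":0,"claw":-1},{"offset":[0,0.03,-0.12],"spin":0,"claw":-1},{"offset":[0.02,0.045,-0.18],"spin":0,"claw":-1},{"offset":[0.025,0.048,-0.196],"spin":0,"claw":-1},{"offset":[0.025,0.048,-0.196],"spin":0,"claw":-1},{"offset":[0.025,0.048,-0.196],"spin":0,"claw":-1}])

```text
time: 28.5
position: [577.7, -312.4, 134.1]
tcp_rot: [[-0.0, -0.999, -0.053], [0.0, -0.053, 0.999], [-1.0, 0.0, 0.0]]
contact_force: [-0.0, 0.6, -0.7]
finger_gap: 1.0
```

```bash
python3 - <<'E'
from h import *
plan((585,-314,60,3))
cam('wrist');a=snap('wrist','w19')
for o in seg('wrist','lamp',36): print(round(o[0],2),o[1],o[2],o[3])
for d in manip.landmark_of('wrist','lamp'): print(d, ray('wrist',d['xy'],0))
g=cv2.cvtColor(a,cv2.COLOR_RGB2BGR)[120:270,200:350];cv2.imwrite('pics/w19c.png',cv2.resize(g,None,fx=4,fy=4,interpolation=cv2.INTER_CUBIC))
E
```

```text
t 28.5 now [ 577.72 -312.35  134.15] yawy -177.0 q6 0.30 gap 1.00 tilt -1.000 F [-0.    0.59 -0.71]
(585, -314, 60, 3) off [0.0741, -0.0072, -0.0020] spin 0.001 rows>=1.2,0.0
0.86 [265.4 200.9] [ 588.43 -314.32] ((587.9180297851562, -313.5755615234375), (31.810270309448242, 30.290876388549805), 48.2154541015625)
{'xy': [266.3, 193.3], 'conf': 0.73} [ 590.93 -309.94    0.  ]
{'xy': [310.1, 376.8], 'conf': 0.4} [ 538.72 -117.98    0.  ]
```

View pics/w19c.png

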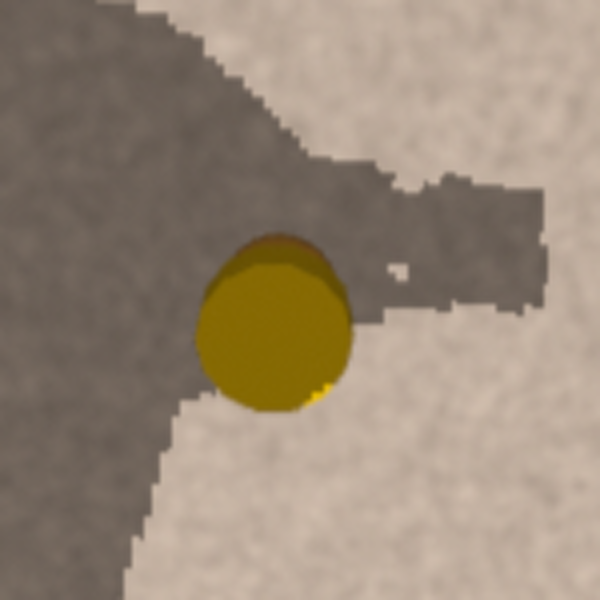

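```bash
python3 - <<'E'
from h import *
c=ray('wrist',(268.5,204),36);print(c)
plan((c[0],c[1],60,3),(c[0],c[1],-8,3))
E
```

```text
[ 588.41 -311.37   36.  ]
t 28.65 now [ 578.09 -312.02  134.87] yawy -176.9 q6 0.30 gap 1.00 tilt -1.000 F [ 0.86  0.18 -0.67]
(np.float64(588.4129798475127), np.float64(-311.3652500398596), 60, 3) off [0.0749, -0.0103, 0.0001] spin 0.002 rows>=1.2,0.0
(np.float64(588.4129798475127), np.float64(-311.3652500398596), -8, 3) off [0.1429, -0.0102, 0.0001] spin 0.002 rows>=2.3,0.0
```

Emit:
apply_moves(newtons=25, steps=[{"offset":[0.05,-0.01,0],"spin":0,"claw":-1},{"offset":[0.1,-0.01,0],"spin":0,"claw":-1},{"offset":[0.13,-0.01,0],"spin":0,"claw":-1},{"offset":[0.143,-0.01,0],"spin":0,"claw":-1},{"offset":[0.143,-0.01,0],"spin":0,"claw":-1},{"offset":[0.143,-0.01,0],"spin":0,"claw":1},{"offset":[0.143,-0.01,0],"spin":0,"claw":1},{"offset":[0.143,-0.01,0],"spin":0,"claw":1},{"offset":[0.143,-0.01,0],"spin":0,"claw":1},{"offset":[0.143,-0.01,0],"spin":0,"claw":1}])

```text
time: 29.9
position: [587.8, -313.1, -7.7]
tcp_rot: [[0.001, -0.999, -0.052], [-0.001, -0.052, 0.999], [-1.0, -0.001, -0.001]]
contact_force: [-0.8, 0.7, 5.3]
finger_gap: 0.345
```

```bash
python3 - <<'E'
from h import *
plan((588,-311.4,120,3),(615,-115,120,3))
cam('wrist');snap('wrist','w20')
E
```

```text
t 29.9 now [ 587.75 -313.08   -7.69] yawy -177.0 q6 0.30 gap 0.34 tilt -1.000 F [-0.85  0.67  5.3 ]
(588, -311.4, 120, 3) off [-0.1277, -0.0005, 0.0016] spin -0.000 rows>=2.0,0.0
(615, -115, 120, 3) off [-0.1278, -0.0377, 0.1963] spin -0.000 rows>=3.8,0.0
```

View pics/w20.png

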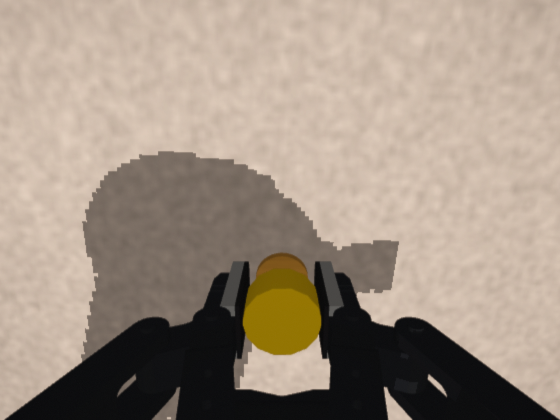

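Emit:
apply_moves(steps=[{"offset":[-0.06,0,0],"spin":0,"claw":1},{"offset":[-0.12,0,0],"spin":0,"claw":1},{"offset":[-0.128,-0.01,0.06],"spin":0,"claw":1},{"offset":[-0.128,-0.02,0.12],"spin":0,"claw":1},{"offset":[-0.128,-0.033,0.17],"spin":0,"claw":1},{"offset":[-0.128,-0.038,0.196],"spin":0,"claw":1},{"offset":[-0.128,-0.038,0.196],"spin":0,"claw":1},{"offset":[-0.128,-0.038,0.196],"spin":0,"claw":1}])

```text
time: 30.95
position: [614.7, -115.5, 118.9]
tcp_rot: [[-0.001, -0.999, -0.052], [0.0, -0.052, 0.999], [-1.0, 0.001, 0.0]]
contact_force: [0.7, 0.2, -0.1]
finger_gap: 0.342
```

```bash
python3 - <<'E'
from h import *
o=manip.get_obs();p=np.array(o['position']);R=np.array(o['tcp_rot'])
cam('wrist');a=snap('wrist','w21')
for q in seg('wrist','sideboard',38): print(round(q[0],2),q[1],q[2],q[3])
c=ray('wrist',(282,312),p[2]+36+7.7);print('lamp in tool',R.T@(c-p),p)
plan((615,-115,31,3))
E
```

```text
0.75 [281.  204.1] [ 616.02 -118.18] ((615.7867431640625, -116.54580688476562), (30.720844268798828, 68.18794250488281), 2.9457478523254395)
lamp in tool [-43.7   -0.32  -2.89] [ 614.75 -115.48  118.86]
t 31.05 now [ 614.75 -116.15  119.01] yawy -177.1 q6 -0.02 gap 0.34 tilt -1.000 F [ 0.22 -0.09 -0.07]
(615, -115, 31, 3) off [0.0880, -0.0004, 0.0011] spin -0.002 rows>=1.4,0.0
```

View pics/w21.png

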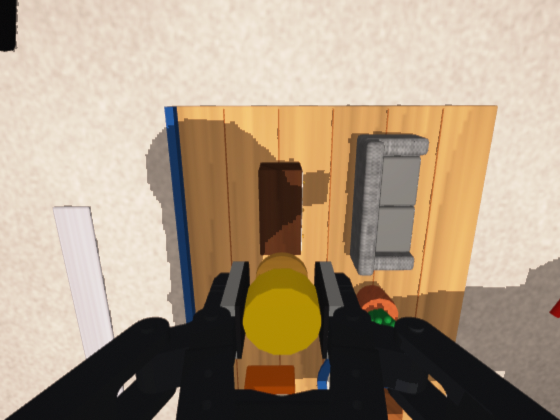

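```bash
python3 - <<'E'
from h import *
a=cv2.imread('pics/w21.png');cv2.imwrite('pics/w21c.png',cv2.resize(a[150:270,220:340],None,fx=5,fy=5,interpolation=cv2.INTER_CUBIC))
P=ray('wrist',[(281,170),(281,255)],38);print(P,P.mean(0))
E
```

```text
[[ 616.99 -145.77   38.  ]
 [ 613.86  -82.32   38.  ]] [ 615.43 -114.04   38.  ]
```

View pics/w21c.png

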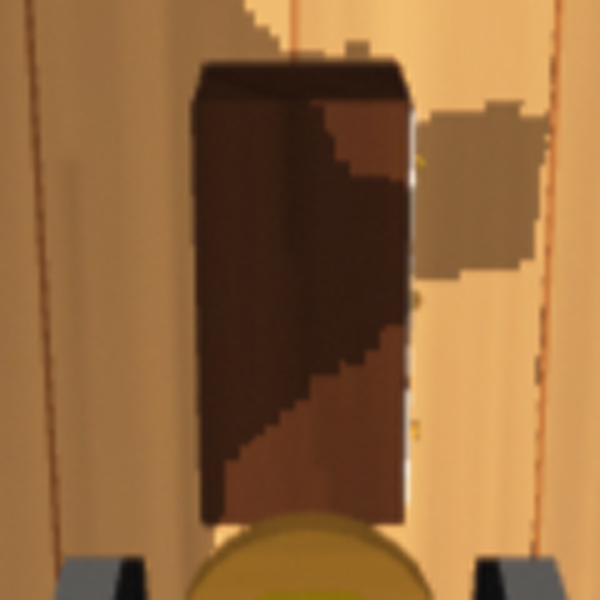

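Emit:
apply_moves(steps=[{"offset":[0.05,-0.0006,0.002],"spin":0,"claw":1},{"offset":[0.075,-0.0006,0.002],"spin":0,"claw":1},{"offset":[0.088,-0.0006,0.002],"spin":0,"claw":1},{"offset":[0.088,-0.0006,0.002],"spin":0,"claw":1},{"offset":[0.088,-0.0006,0.002],"spin":0,"claw":1},{"offset":[0.088,-0.0006,0.002],"spin":0,"claw":-0.3},{"offset":[0.088,-0.0006,0.002],"spin":0,"claw":-0.3},{"offset":[0.088,-0.0006,0.002],"spin":0,"claw":-0.3},{"offset":[0.07,-0.0006,0.002],"spin":0,"claw":-0.3},{"offset":[0.02,-0.0006,0.002],"spin":0,"claw":-0.3},{"offset":[-0.04,-0.0006,0.002],"spin":0,"claw":-0.5},{"offset":[-0.06,-0.0006,0.002],"spin":0,"claw":-1}])

```text
time: 32.55
position: [617.9, -113.4, 186.0]
tcp_rot: [[0.01, -0.999, -0.053], [-0.001, -0.053, 0.999], [-1.0, -0.01, -0.001]]
contact_force: [0.1, -0.5, 0.2]
finger_gap: 0.935
```

```bash
python3 - <<'E'
from h import *
plan((480,-60,240,93))
cam('wrist');a=snap('wrist','w22')
E
```

```text
t 32.55 now [ 617.92 -113.35  185.96] yawy -177.0 q6 -0.02 gap 0.93 tilt -1.000 F [ 0.08 -0.48  0.18]
(480, -60, 240, 93) off [-0.0555, 0.1344, 0.0605] spin -1.570 rows>=2.5,8.4
```

View pics/w22.png

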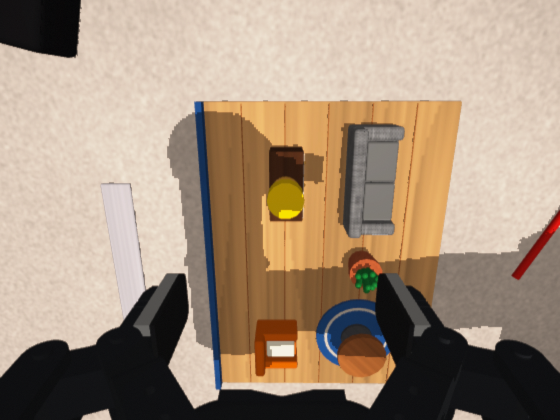

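Emit:
apply_moves(steps=[{"offset":[-0.05,0.0,0],"spin":0,"claw":-1},{"offset":[-0.08,0.05,-0.03],"spin":0,"claw":-1},{"offset":[-0.1,0.1,-0.06],"spin":0,"claw":-1},{"offset":[-0.1,0.13,-0.1],"spin":0,"claw":-1},{"offset":[-0.1,0.16,-0.15],"spin":0,"claw":-1},{"offset":[-0.1,0.19,-0.2],"spin":0,"claw":-1},{"offset":[-0.1,0.2,-0.25],"spin":0,"claw":-1},{"offset":[-0.1,0.2,-0.25],"spin":0,"claw":-1}])

```text
time: 33.6
position: [427.4, -375.7, 278.7]
tcp_rot: [[-0.001, -0.999, -0.047], [0.0, -0.047, 0.999], [-1.0, 0.001, 0.0]]
contact_force: [-0.1, -0.1, -0.2]
finger_gap: 0.997
```

```bash
python3 - <<'E'
from h import *
a=snap('top','t9');b=snap('scene','s9');cam('wrist');w=snap('wrist','w23')
g=lambda i,y0,y1,x0,x1:cv2.resize(cv2.cvtColor(i,cv2.COLOR_RGB2BGR)[y0:y1,x0:x1],(400,300),interpolation=cv2.INTER_CUBIC)
cv2.imwrite('pics/m9.png',cv2.vconcat([cv2.hconcat([g(a,100,240,200,387),g(b,180,315,170,350)]),cv2.hconcat([g(w,0,420,0,560),g(a,0,420,0,560)])]))
for cn in ('top','wrist'):
  P={}
  for l,z in [('rug',9),('sofa',38),('round_table',43),('armchair',34),('sideboard',38),('lamp',74),('plant',32),('tape_roll',19)]:
    for q in seg(cn,l,z)[:2]: print(cn,l,round(q[0],2),q[1],q[2],np.round(q[3][0],1),np.round(q[3][1],1),round(q[3][2],1))
  for l in ('armchair','plant','lamp','sideboard'):
    for d in manip.landmark_of(cn,l)[:1]: print(l,d['conf'],ray(cn,d['xy'],38 if l=='lamp' else 6))
E
```

```text
top rug 0.88 [262.8 195.4] [522.96  58.56] [527.3  60. ] [87.2 89.4] 85.1
top sofa 0.95 [341.4 179. ] [ 534.87 -119.05] [ 534.7 -118. ] [ 53.7 102.1] 1.6
top round_table 0.8 [108.7 243.5] [420.9  423.58] [420.8 423.3] [45.7 47.3] 42.1
top round_table 0.49 [333.  141.3] [ 622.16 -113.52] [ 621.5 -113.6] [26.4 32.8] 84.1
top armchair 0.89 [257.4 150.1] [614.03  67.04] [614.1  67.7] [53.6 46.1] 3.2
top sideboard 0.52 [327.  147.9] [ 608.31 -108.92] [ 610.7 -110.9] [37.6 64.6] 1.3
top lamp 0.43 [335.9 141.9] [ 613.13 -110.23] [ 612.8 -110. ] [30.6 34.3] 85.0
top lamp 0.39 [162.4 250.8] [382.74 283.37] [381.7 282.9] [47.3 44.7] 85.1
top tape_roll 0.49 [175.9 257.7] [386.03 292.16] [387.2 292.3] [49.7 44.4] 85.1
armchair 0.69 [619.27  72.12   6.  ]
plant 0.5 [528.52 -31.36   6.  ]
lamp 0.73 [ 618.97 -117.42   38.  ]
sideboard 0.77 [ 613.77 -115.84    6.  ]
wrist sofa 0.62 [192.3 340.7] [ 534.98 -129.59] [ 536.5 -127.4] [ 52.8 119.5] 3.1
wrist plant 0.94 [193.9 391.7] [533.08 -37.21] [533.4 -35.8] [63.9 32. ] 84.7
armchair 0.38 [537.18 -31.31   6.  ]
plant 0.88 [540.29 -28.11   6.  ]
```

View pics/m9.png

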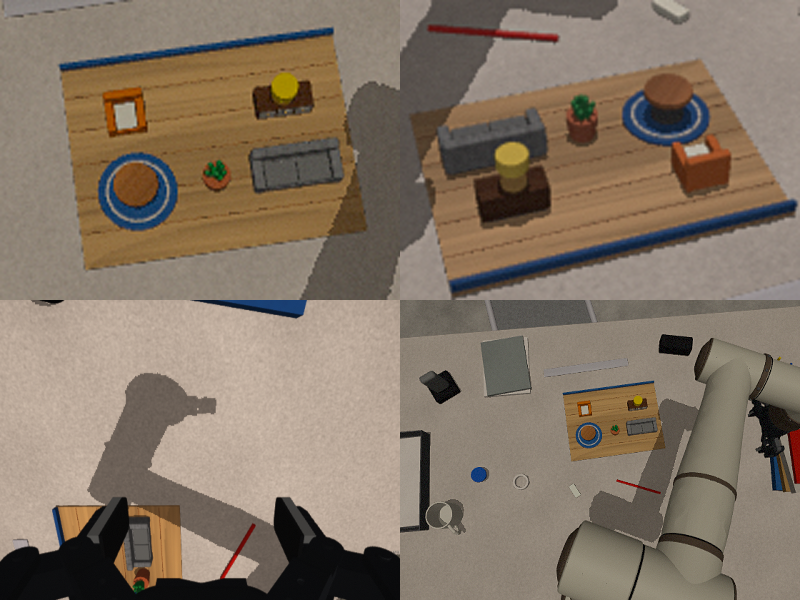

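```bash
python3 - <<'E'
from h import *
c=np.array([615.2,-114.2]);t=np.radians(3);bx=np.array([np.cos(t),np.sin(t)]);by=np.array([-bx[1],bx[0]])
th=np.linspace(0,2*np.pi,40);out=[]
R=np.array([527.6,60.]);ch=R+87*bx
for cn,f,(y0,y1,x0,x1) in (('top','t9',(110,210,230,370)),('scene','s9',(200,300,190,330))):
  a=cv2.imread(f'pics/{f}.png');s=5.5
  a=cv2.resize(a[y0:y1,x0:x1],None,fx=s,fy=s,interpolation=cv2.INTER_CUBIC)
  def draw(P,col): cv2.polylines(a,[((proj(cn,P)+.5-[x0,y0])*s).astype(np.int32)],True,col,1)
  sq=lambda c,hx,hy,z:[np.append(c+i*hx*bx+j*hy*by,z) for i,j in((1,1),(1,-1),(-1,-1),(-1,1))]
  ci=lambda c,r,z:[[c[0]+r*np.cos(k),c[1]+r*np.sin(k),z] for k in th]
  draw(sq(c,15,32,38),(255,255,0));draw(ci(c,15,74),(0,0,255));draw(ci(c,12,38),(0,0,255))
  draw(ci(R,45,9),(0,255,0));draw(ci(R,25,43),(0,255,0));draw(sq(ch,22,22,6),(255,0,255));draw(ci(R-90*by,16,32),(255,0,255))
  cv2.imwrite(f'pics/ov_{cn}.png',a)
E
```

```text
(no output)
```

View pics/ov_top.png

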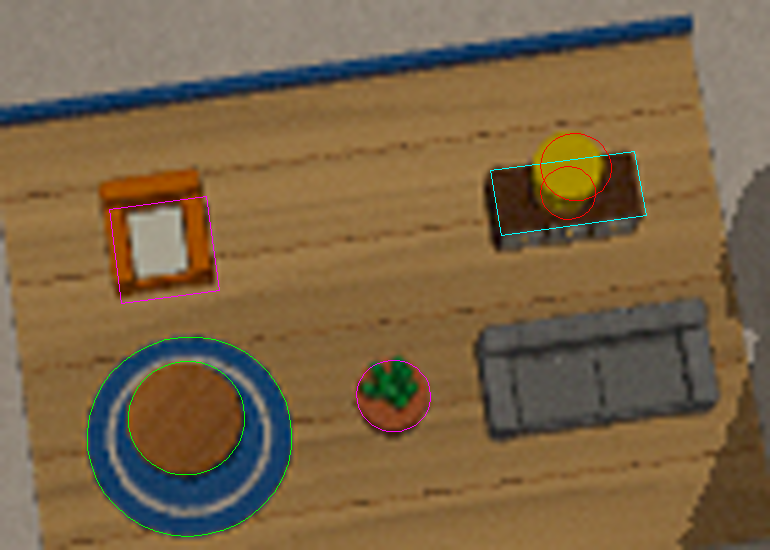

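View pics/ov_scene.png

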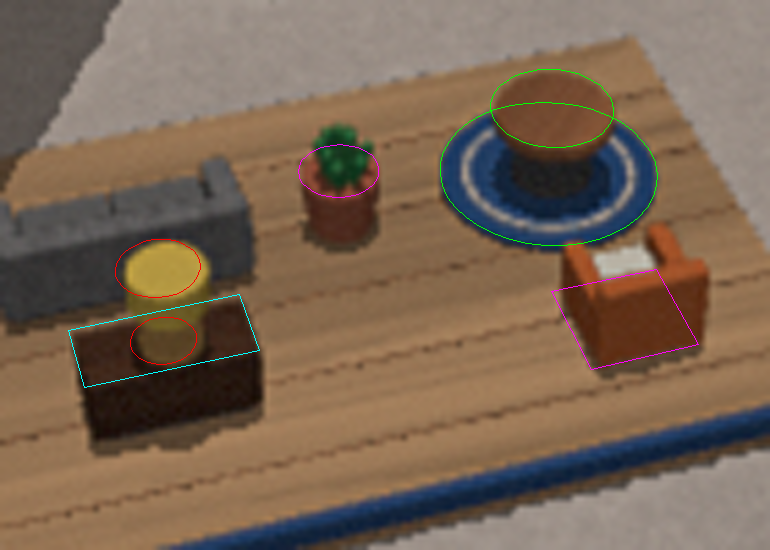

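```bash
python3 - <<'E'
from h import *
plan(); print(manip.hand_in())
E
```

```text
t 34.95 now [ 428.86 -373.19  279.31] yawy -177.0 q6 0.48 gap 1.00 tilt -1.000 F [-0.77 -0.15  0.01]
the job is handed in; nothing more can be done
None
```

I placed the armchair, the wooden round table, the plant, the sideboard and the lamp, in that order, and handed the job in at about 35 s. The tape roll and the blue look-alike table were never reached for or touched.

**Last checks:** I drew the target outlines over the final top and scene pictures.
- The table, plant and armchair matched within about 2 mm, apart from a slightly larger offset of the armchair in the top view.
- The sideboard and lamp sat within a few millimetres of their marks. The lamp appears at most about 5 mm from the sideboard's middle, and the limit is 11 mm.
- Everything stood upright. The tape roll still measured where it started, within a couple of millimetres.

**What disagreed:**
- The fingertips turned out to be about 18 mm above the reported TCP, where the interface text puts them 17 mm ahead of it. My first grasp of the armchair therefore closed on nothing, without moving it. I gripped about 35 mm lower from then on.
- Some network detections in the final pictures were off or false: "lamp" on the tape roll, "round_table" on the lamp, and armchair and plant origins up to 8 mm out. I relied on the overlays instead.

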